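# Turn the soak-test rig round for the next run

### The arm

A 6-joint arm with a two-finger parallel gripper is mounted at the origin on the work surface. World frame = base frame: x ahead of the robot, y to its left, z up, the work surface at z = 0. Lengths are in m, angles in rad, forces in N, time in s.
With the tool pointing down it reaches from about 0.35 to 0.975 m from the base axis. Payload 4.9 kg.
Tool frame: the origin (TCP) lies on the centre line of the jaws, within the pads' length; the fingertips stand 11 mm ahead of it and the grasp point (between the pads) lies 8 mm behind it (manip.finger_overhang is the distance from the TCP to the fingertips, in m); y points along the fingers, z is the direction in which the jaws open and shut, and the axes are right-handed (so a half turn about y gives the same grasp; the last joint's range is limited). The gripper opens to 85 mm and grips with 20 to 120 N. Pads are 22 mm wide; open, the fingers measure 114 mm over their backs; the gripper's body (76 mm by 85 mm) begins 54 mm behind the grasp point. The pads swing forward as they close: fully open they stand 13 mm farther back than shut.
Start: joints at [1.134, 0.053, 1.613, -0, 1.476, -0.119], TCP at [0.195, 0.594, 0.242] pointing down, gripper open.
Joint ranges: [-3.01, 3.01], [-1.01, 2.22], [0.06, 2.58], [-1.02, 4.17], [0.09, 2.62], [-3.14, 3.14]. Speed limits (rad/s): [2.57, 2.57, 3.14, 3.14, 3.14, 3.14].

### API

Orientations are given as a unit quaternion [w, x, y, z].
In Python, from plant import readout, cams, workorder, manip gives the robot as it stands.
- The arm moves only by the tool play_rows, never from a script. Its arguments are lists of equal length, an entry for each row: "slide": the shift along the tool's x, y, z in cm, a list of three; "yaw": the turn about the tool's y in degrees; "grip": the closure, from -1 (fully open) to 1 (shut), so that 0 is half open. In form: {"slide": [[x, y, z], ...], "yaw": [yaw, ...], "grip": [grip, ...]}. A call has 1 to 12 rows; each row shifts and turns the commanded pose from where the row before left it, along the tool's axes as they then stand; what a row does not reach is not made up. A row lasts 1/10 s, in which the tool goes at most 50 mm and 8.59 degrees, less where a joint would pass 70% of its speed; a pose out of reach is approached as far as the arm can. A call with a gripper value outside its range is refused whole. The fingers move at their own pace and stop on an object; the grip force is fixed at half the most. Time passes only in rows, so rows that do not move let the fingers close. It gives the time, the measured TCP pose, the force and the opening at its end, in the units of the state.
- readout.state(): the state, without advancing time (a new reading comes with each control period).
- cams.grab_frame(name): name is "scene" or "top" or "wrist"; returns a dict with "image" (480x640x3 uint8, red, green, blue), "mtx" (3x3 intrinsics, pixels), "R" (3x3) and "t" (3): a world point X has camera coordinates R X + t; the wrist camera has in their place "mount" (4x4, takes a point from camera to tool coordinates, whose origin is the TCP and whose axes are the tool frame's). Camera axes: x right, y down, z forward; pixel columns grow to the right and rows downward; lengths in m; the calibration is good to about 2 mm. A picture is of the moment at which its call begins: read the wrist's pose just before it. There is no depth.
- workorder.job_done(): hands the job in, once; it reports no verdict.
The state is a dict: "time": time; "joint_pos": joint angles; "joint_vel": joint speeds; "joint_efforts": joint torques, N m; "tool_pos": TCP position; "tool_rot": TCP orientation; "contact_force": force on the tool from outside, world axes, zero at the start; "ft_torque": the same for the moment, N m; "gripper_width": opening from 0.0 (shut) to 1.0 (fully open).
Only numpy, scipy, OpenCV 4.12 (cv2) and the standard library are available. Lean on these libraries where they do the work, as an engineer would, in place of code of your own. Each camera call takes 0.05 s, during which the arm holds its last target.

### The job

The soak run is over. Switch the rig off first, sweeping all four switches of its bank off in one drag of a finger without lifting off in between; then stand every finished (yellow) module gently in the black tray, flat on its floor, set every fresh (blue) module squarely inside the outline of a bay, one to a bay, and step the timer on with its blue button until the 8 shows at the red marks. Leave the other things on the bench alone.

Things in the scene. Friction and masses are not known exactly. Their poses are not given: they have to be found in the camera images.
- rig: Soak-test rig, fixed: base plate 210 x 370 mm, deck 20 mm above the bench. Origin: centre of its underside; x away from the robot, y to the left along the plate, z up. From near to far: four white rocker switches in a row along y at x = -78 mm; three bays at x = 30 mm; at the right end (x -22 to 62, y -180 to -100 mm) the grey timer pod, top 76 mm above the bench.
- bay_a (a point): Centre of the left bay (rig x = 30, y = 130 mm), on the deck, 20 mm above the bench. Each bay is a black outline 98 (rig x) x 74 mm (rig y) printed on the flat deck, with two rows of flat brass contacts; nothing stands up in it. A point's axes are the rig's.
- bay_b (a point): Centre of the middle bay (rig x = 30, y = 50 mm), as bay_a.
- bay_c (a point): Centre of the right bay (rig x = 30, y = -30 mm), as bay_a; the timer pod's side is 70 mm to the right of it.
- bank_start (a point): Point just beyond the left end of the switch bank (rig x = -78, y = 178 mm), 33.5 mm above the bench: the right height (33 to 35) for the end of a fingertip dragged along the bank from here to rig y = -163 mm. Going right it runs in over each switch's low left end and presses the raised right end down, off; going left it would switch them on. Plate below 24 mm high.
- sw_a (a joint): Left bay's switch, centred at rig x = -78, y = 130 mm: white paddle 60 mm long (rig y), 30 wide, hollowed along its length, rocking along the row about its middle, which lies 30 mm above the bench. Rad: 0 = on (right end, with a red stripe, up at 43 mm above the bench, left end at 32), 0.36 = off (the reverse); over 0.25 counts as off. Takes about 1 N, stays where it is left.
- sw_b (a joint): Rocker switch of the middle bay, centred at rig y = 50 mm, as sw_a.
- sw_c (a joint): Rocker switch of the right bay, centred at rig y = -30 mm, as sw_a.
- sw_fan (a joint): Rocker switch of the rig's fan, the last on the right, centred at rig y = -110 mm, as sw_a.
- step_top (a point): Centre of the top of the timer's round blue step button, 29 mm across, on the right half of the pod, 94 mm above the bench when up (the point moves with it). It goes 10 mm straight down on a spring, about 4 N to its stop, and comes up by itself; each full push steps the drum on by one figure.
- hours_drum (a joint): Timer's white drum with black figures 0 to 9, one shows at the red marks of the window (22 x 30 mm, centre rig x = 12, y = -124 mm, in the pod's top; upright seen from the robot); 8 has a yellow ground. Rad: 0.628 per figure (8 = 5.03, or 11.31 a turn later). Click stops; goes forward only, by the button alone; after 9 comes 0. Starts at some figure from 2 to 6.
- tray: Shallow open black tray, fixed, outside 212 (its x) x 164 (its y) x 28 mm high, walls and floor 4 mm. Origin: centre of its underside. It takes four modules lying in the tray's x direction, two by two, for instance at 50 mm to either side in x and 37 mm in y.
- done1: Finished power module, in a bay at the start: base 84 (x) x 60 (y) x 12 mm, in its middle a transformer with yellow tape, 34 (x) x 30 (y) mm, 12 to 44 mm above the underside, to be gripped across y from above, fingertips just above the board; capacitors 32 mm high at x = 30 mm, terminals 25 mm high at x = -33. 0.2 to 0.37 kg. Origin: centre of underside. May be absent (None); 2 or 3 finished ones are there.
- done2: Finished module with yellow tape, as done1, in another bay. May be absent (None); 2 or 3 finished ones are there.
- done3: Finished module with yellow tape, as done1, in another bay. May be absent (None); 2 or 3 finished ones are there.
- fresh1: Fresh power module, shaped as done1 but with blue tape round its transformer; stands on the bench to the left of the rig at the start. May be absent (None); 2 or 3 fresh ones are there.
- fresh2: Fresh power module, shaped as done1 but with blue tape round its transformer; stands on the bench to the left of the rig at the start. May be absent (None); 2 or 3 fresh ones are there.
- fresh3: Fresh power module, shaped as done1 but with blue tape round its transformer; stands on the bench to the left of the rig at the start. May be absent (None); 2 or 3 fresh ones are there.
- reel: Grey reel lying flat, 62 mm across, 50 mm high, beyond the timer pod. A bystander, not to be disturbed. Origin: centre of its underside.
- cutters: Side cutters with green handles, 130 mm long, lying beyond the rig. A bystander, not to be disturbed. Origin: centre of its underside.
- sponge_tin: Steel tin with a yellow sponge, 90 x 65 x 18 mm, beyond the tray. A bystander, not to be disturbed. Origin: centre of its underside.
- meter: Grey hand multimeter, 150 x 75 x 34 mm, beyond the rig on the left. A bystander, not to be disturbed. Origin: centre of its underside.
- driver: Orange screwdriver, 190 mm long, lying on the far left. A bystander, not to be disturbed. Origin: centre of its underside.
- flux: Small clear bottle, 48 mm across, 100 mm high, far left corner. A bystander, not to be disturbed. Origin: centre of its underside.
Mind the look-alikes: they are no part of the job. What is shaped like the done1 but purple is not meant.

How it is judged:
By the outcome, as a careful person would: the job done as asked, in the order asked, and still so for the second after the job is handed in, with the robot touching nothing.
Of done1, done2, done3 only 2 to 3 are there at a start; the rules pass over those that are not, and their reading is None.
Of fresh1, fresh2, fresh3 only 2 to 3 are there at a start; the rules pass over those that are not, and their reading is None.
At some moment in a run one of done1, done2, done3, fresh1, fresh2, fresh3 may be knocked a few centimetres aside while the robot is not near it.
It also fails if it takes over 200 s, if anything falls off the work surface, if the arm or the gripper's body presses on something with over 40 N, if the wrist force passes 120 N, or if a joint passes its speed limit or range.

## Working session

There is one attempt and no reset: what is moved stays moved. The work goes in short steps, Python scripts to look and compute and a tool call to move; the robot and the scene stay as the last step left them, time stands still between calls to the robot, and variables do not carry over. Pictures are saved under pics/ and viewed, and the job is handed in when it is done.

Besides the shell and the picture viewer there is one more tool, called after "Request:" by a JSON object that holds its "api" and its "payload", one argument or row to a line. play_rows: Moves the arm, as the interface text tells. Its arguments: {"type":"object","properties":{"slide":{"type":"array","items":{"type":"array","items":{"type":"number"}}},"yaw":{"type":"array","items":{"type":"number"}},"grip":{"type":"array","items":{"type":"number"}}},"required":["slide","yaw","grip"]}

```bash
ls; mkdir -p pics; python3 - <<'E'
from plant import readout, cams, workorder, manip
import cv2
print(readout.state()); print(manip.finger_overhang)
for n in("scene","top","wrist"):
    f=cams.grab_frame(n); cv2.imwrite(f"pics/{n}0.png",f["image"][:,:,::-1])
    print(n,{k:v.tolist() for k,v in f.items() if k!="image"})
E
```

```text
pics
{'time': 0.0, 'joint_pos': array([ 1.13402664e+00,  5.33787472e-02,  1.61433943e+00, -1.50164748e-05,
        1.47598359e+00, -1.18979230e-01]), 'joint_vel': array([ 0.00077009,  0.00013876,  0.00130774, -0.00032689,  0.00292135,
        0.00148845]), 'joint_efforts': array([-1.23474110e-03, -3.93686700e+01, -3.70175564e+01, -1.57153727e-04,
        6.88363143e-03,  3.21727924e-06]), 'tool_pos': array([0.19502158, 0.59314617, 0.24102229]), 'tool_rot': array([-0.6974803 ,  0.69891736, -0.1120826 ,  0.11168367]), 'contact_force': array([-0.42913064, -0.24439039, -0.37642279]), 'ft_torque': array([-0.07593152, -0.01305059,  0.01412356]), 'gripper_width': 0.9994110350652546}
0.011
scene {'mtx': [[472.2442160452793, 0.0, 320.0896462846584], [0.0, 472.2442160452793, 239.40443100793556], [0.0, 0.0, 1.0]], 'R': [[-0.03297439034533082, 0.99939542178211, -0.011021819373960705], [0.77272781068388, 0.018498421411807017, -0.6344679180234165], [-0.6338804462807252, -0.029438059145087278, -0.7728706104495883]], 't': [-0.07276664719459201, -0.40264878533648135, 1.435449230720101]}
top {'mtx': [[480.9566049110057, 0.0, 321.1141611810995], [0.0, 480.9566049110057, 241.66973267998978], [0.0, 0.0, 1.0]], 'R': [[0.009179265802125256, -0.9999540015674973, 0.0027813357373701157], [-0.9750429629007674, -0.009567546737437956, -0.2218100145329778], [0.22182642217965556, -0.0006758687572156875, -0.9750859355074283]], 't': [0.07143393200929435, 0.5926706203652512, 0.9367899890167837]}
wrist {'mtx': [[394.96584246242236, 0.0, 321.6022246330173], [0.0, 394.96584246242236, 240.63558341277636], [0.0, 0.0, 1.0]], 'mount': [[0.00010971310233202188, 0.9524341878735053, 0.3047443284669457, -0.07700748533039722], [0.00040305468555427434, -0.30474434766471753, 0.9524341027668655, -0.13052924620361261], [0.9999999127549728, 1.8334129303355493e-05, -0.00041731750990491566, 0.0012791284220903254], [0.0, 0.0, 0.0, 1.0]]}
```

View pics/top0.png

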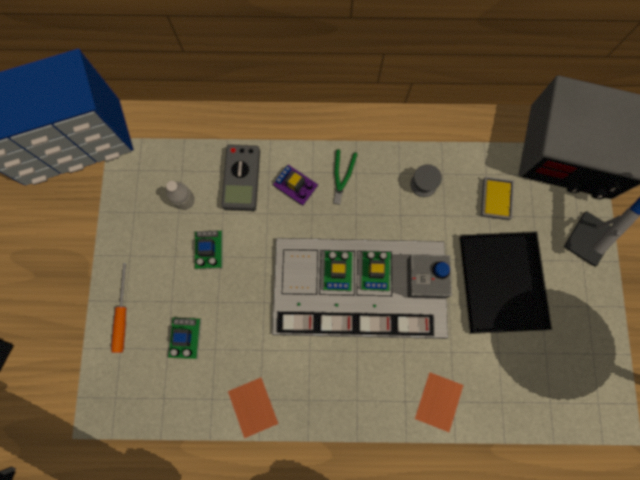

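View pics/scene0.png

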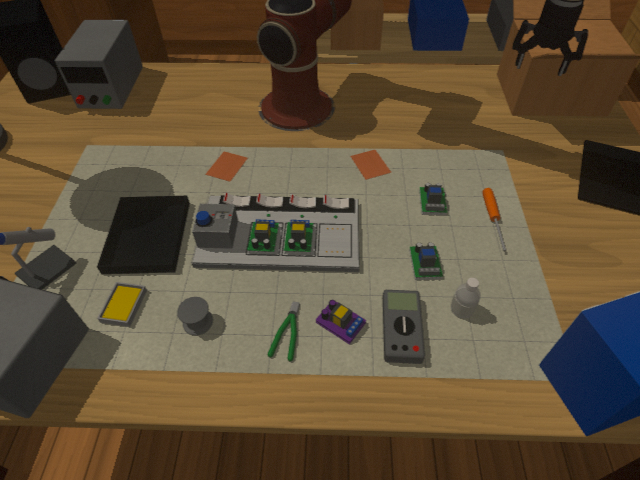

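View pics/wrist0.png

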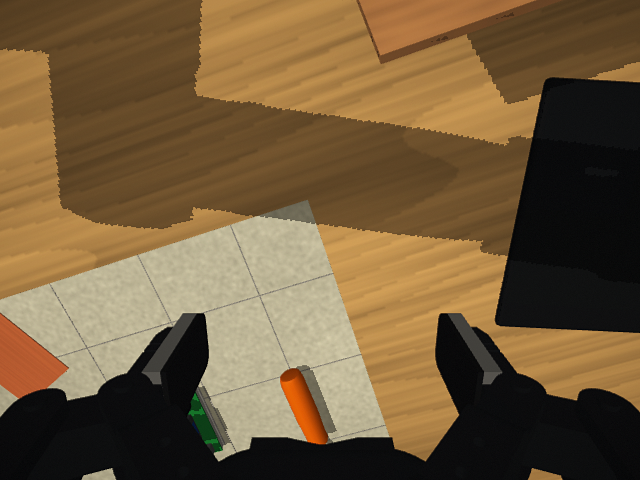

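```bash
cat > h.py <<'E'
from plant import readout, cams, workorder, manip
import cv2, numpy as np
from scipy.spatial.transform import Rotation as Ro
def grab(n,save=None):
    s=readout.state(); f=cams.grab_frame(n)
    if n=="wrist":
        T=np.eye(4);T[:3,:3]=rot(s).as_matrix();T[:3,3]=s["tool_pos"]
        C=np.linalg.inv(T@f["mount"]); f["R"]=C[:3,:3]; f["t"]=C[:3,3]
    if save: cv2.imwrite(f"pics/{save}.png",f["image"][:,:,::-1])
    return f
def rot(s):
    q=s["tool_rot"]; return Ro.from_quat([q[1],q[2],q[3],q[0]])
def ray(f,uv,z):
    d=f["R"].T@np.linalg.inv(f["mtx"])@np.array([uv[0],uv[1],1.]); c=-f["R"].T@f["t"]
    return c+d*(z-c[2])/d[2]
def proj(f,X):
    p=f["mtx"]@(f["R"]@np.asarray(X,float)+f["t"]); return p[:2]/p[2]
def st():
    s=readout.state(); R=rot(s).as_matrix()
    print("t %.2f"%s["time"],"p",np.round(s["tool_pos"],4),"w %.3f"%s["gripper_width"],"F",np.round(s["contact_force"],1))
    print("toolx",R[:,0].round(3),"y",R[:,1].round(3),"z",R[:,2].round(3)); return s
def crop(im,x0,y0,x1,y1,k,name):
    cv2.imwrite(f"pics/{name}.png",cv2.resize(im[y0:y1,x0:x1,::-1],None,fx=k,fy=k,interpolation=cv2.INTER_CUBIC))
E
python3 - <<'E'
from h import *
st()
f=grab("top","top1"); im=f["image"]; np.save("top1.npy",im)
crop(im,260,225,460,350,4,"rigcrop"); crop(im,450,220,560,340,5,"traycrop")
crop(im,150,215,250,365,4,"freshcrop")
g=grab("scene"); crop(g["image"],185,180,365,275,4,"rigscene")
E
```

```text
t 0.15 p [0.1951 0.5933 0.2413] w 0.996 F [-0.1 -0.7 -0.6]
toolx [ 0.95  -0.313 -0.   ] y [-0.001 -0.001 -1.   ] z [ 0.313  0.95  -0.002]
```

View pics/rigcrop.png

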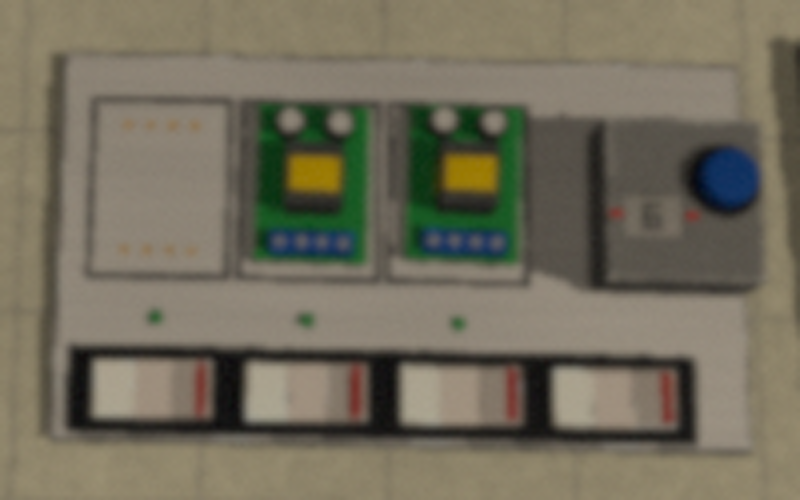

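View pics/traycrop.png

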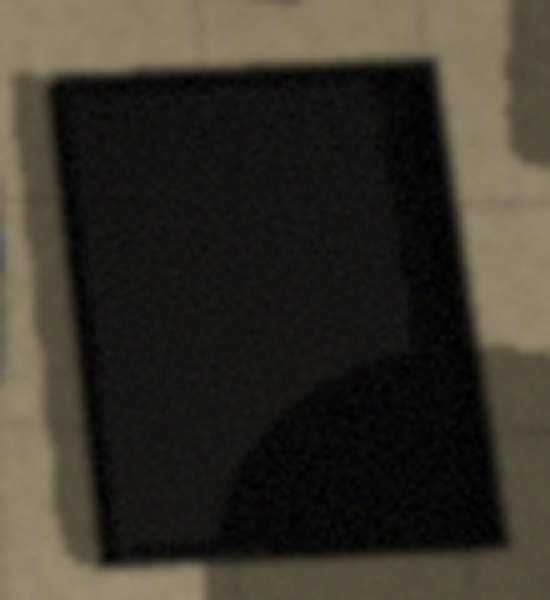

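View pics/freshcrop.png

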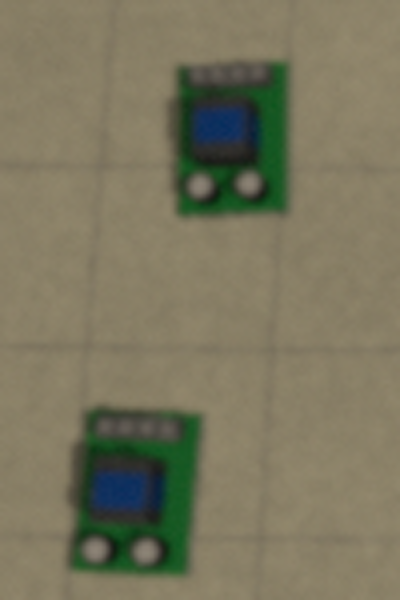

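View pics/rigscene.png

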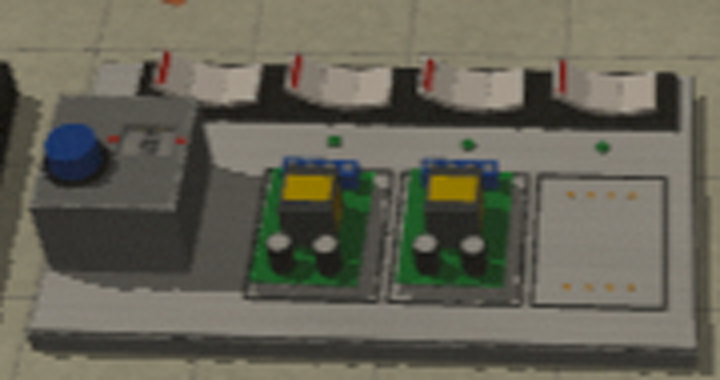

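```bash
cat >> h.py <<'E'
def fit(P,Q):
    "2D rigid: Q ~ R P + t"
    P=np.array(P,float);Q=np.array(Q,float)
    r,_=Ro.align_vectors(np.c_[Q-Q.mean(0),0*Q[:,0]],np.c_[P-P.mean(0),0*P[:,0]])
    a=r.as_rotvec()[2]; R=np.array([[np.cos(a),-np.sin(a)],[np.sin(a),np.cos(a)]])
    t=Q.mean(0)-R@P.mean(0); return R,t,a,((P@R.T+t)-Q)
E
python3 - <<'E'
from h import *
f=grab("top"); print("campos",(-f["R"].T@f["t"]).round(3))
im=f["image"]; g=cv2.cvtColor(im,cv2.COLOR_RGB2GRAY)
C=[((66,55),(105,185)),((738,66),(105,-185)),((52,437),(-105,185)),((748,450),(-105,-185)),
((92,98),(79,167)),((232,101),(79,93)),((88,275),(-19,167)),((228,278),(-19,93)),((241,102),(79,87)),((379,104),(79,13)),((238,279),(-19,87)),((377,282),(-19,13)),((388,103),(79,7)),((527,106),(79,-67)),((387,282),(-19,7)),((528,284),(-19,-67))]
Q=[];P=[]
for uv,m in C:
    u=(uv[0]+.5)/4-.5+260; v=(uv[1]+.5)/4-.5+225
    Q.append(ray(f,(u,v),.02)[:2]*1000);P.append(m)
R,t,a,e=fit(P,Q); print("rig",t.round(1),np.degrees(a).round(2));print(e.round(1))
for n,m,z in(("baya",(30,130),20),("bayb",(30,50),20),("bayc",(30,-30),20),("bank",(-78,178),33.5),("bankend",(-78,-163),33.5)): print(n,(R@m+t).round(1))
# tray
hsv=cv2.cvtColor(im,cv2.COLOR_RGB2HSV)
T=[]
for uv in((52,78),(434,62),(103,563),(508,547)):
    u=(uv[0]+.5)/5-.5+450; v=(uv[1]+.5)/5-.5+220; T.append(ray(f,(u,v),.028)[:2]*1000)
T=np.array(T);print(T.round(1))
R2,t2,a2,e2=fit([(106,82),(106,-82),(-106,82),(-106,-82)],T);print("tray",t2.round(1),np.degrees(a2).round(2),e2.round(1))
# modules: yellow/blue tops z, boards green
def blobs(lo,hi,z,nm,amin):
    m=cv2.inRange(hsv,lo,hi); m=cv2.morphologyEx(m,cv2.MORPH_CLOSE,np.ones((3,3)))
    n,l,s,c=cv2.connectedComponentsWithStats(m)
    for i in range(1,n):
        if s[i,4]>=amin: 
            X=ray(f,c[i],z)*1000; print(nm,c[i].round(1),s[i,4],"world",X[:2].round(1))
blobs((20,150,100),(32,255,255),.044,"yellow",40)
blobs((105,140,60),(125,255,255),.044,"blue",40)
E
```

```text
campos [0.369 0.078 1.045]
rig [504.9  -7. ] -0.56
[[ 2.8  1.4]
 [ 1.7 -1.1]
 [-1.9  2.3]
 [-2.2 -3.6]
 [ 0.5 -1.5]
 [ 0.7  0.7]
 [-1.1 -0. ]
 [-0.9  0.6]
 [ 1.1 -0.4]
 [ 0.8  0.7]
 [-0.5 -0.1]
 [-0.3  0. ]
 [ 0.1 -0.4]
 [ 0.3  1.3]
 [-0.4 -0.6]
 [-0.8  0.5]]
baya [536.2 122.7]
bayb [535.4  42.7]
bayc [534.6 -37.3]
bank [428.7 171.7]
bankend [ 425.3 -169.3]
[[ 618.1 -225.1]
 [ 626.9 -392.2]
 [ 410.6 -234.9]
 [ 418.7 -404.3]]
tray [ 518.6 -314.1] 2.97 [[ 2.1 -1.7]
 [ 1.8  1.7]
 [-2.1 -2.8]
 [-1.7  2.8]]
yellow [294.3 178.9] 96 world [738.1 137.3]
yellow [497.5 197.6] 823 world [ 699.4 -306.8]
yellow [338.1 268. ] 114 world [540.4  40.8]
yellow [377.1 268. ] 115 world [541.3 -41.5]
blue [45.4 93.7] 6018 world [938.5 711.8]
blue [637.  208.8] 45 world [ 677.  -608.3]
blue [204.7 245.7] 101 world [585.9 324.6]
blue [442.1 268.9] 144 world [ 540.7 -178.5]
blue [180.  337.3] 120 world [394.3 363. ]
```

Request:
{"api": "play_rows", "payload": {
  "slide": [
    [0, 0, 0],
    [0, 0, 0],
    [0, 0, 0],
    [2.4, 0, -3.6],
    [2.4, 0, -3.6],
    [2.4, 0, -3.6],
    [2.4, 0, -3.6],
    [2.4, 0, -3.6],
    [2.4, 0, -3.6],
    [2.4, 0, -3.6],
    [2.4, 0, -3.6],
    [2.4, 0, -3.6]
  ],
  "yaw": [-5.9, -5.9, -5.9, 0, 0, 0, 0, 0, 0, 0, 0, 0],
  "grip": [1, 1, 1, 1, 1, 1, 1, 1, 1, 1, 1, 1]
}}

```text
time: 1.5
tool_pos: [0.409, 0.2662, 0.2425]
tool_rot: [0.707, -0.707, 0.003, -0.003]
contact_force: [0.9, 0.0, 0.5]
gripper_width: -0.002
```

```bash
python3 - <<'E'
from h import *
print([a for a in dir(manip) if a[0]!='_'],[a for a in dir(readout) if a[0]!='_'])
st(); grab("wrist","w1")
E
```

```text
['IKError', 'finger_overhang'] ['state']
t 1.50 p [0.409  0.2662 0.2425] w -0.002 F [0.9 0.  0.5]
toolx [ 1.    -0.009  0.001] y [ 0.001  0.    -1.   ] z [0.009 1.    0.   ]
```

View pics/w1.png

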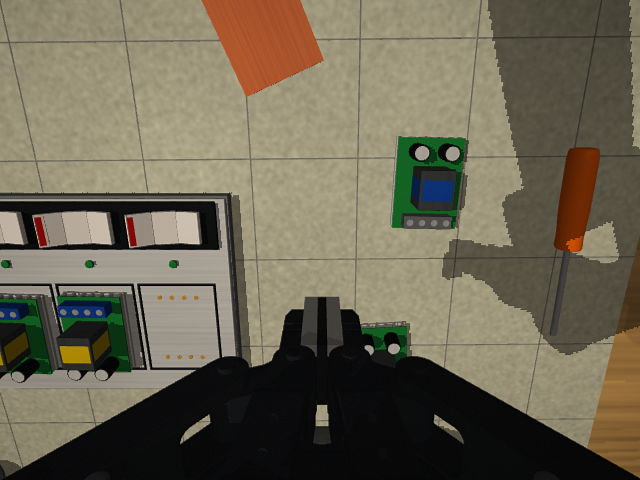

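Request:
{"api": "play_rows", "payload": {
  "slide": [
    [0, 3.5, 0],
    [0, 3.5, 0],
    [0, 3.5, 0],
    [0, 3.5, 0],
    [0, 3.5, 0],
    [0, 3.5, 0],
    [0, 0.8, 0],
    [0, 0, 0]
  ],
  "yaw": [0, 0, 0, 0, 0, 0, 0, 0],
  "grip": [1, 1, 1, 1, 1, 1, 1, 1]
}}

```text
time: 2.35
tool_pos: [0.4072, 0.2674, 0.0231]
tool_rot: [-0.707, 0.708, -0.004, 0.002]
contact_force: [0.4, 0.0, -0.5]
gripper_width: -0.0
```

Request:
{"api": "play_rows", "payload": {
  "slide": [
    [0, 0.2, 0],
    [0, 0.2, 0],
    [0, 0.2, 0],
    [0, 0, 0]
  ],
  "yaw": [0, 0, 0, 0],
  "grip": [1, 1, 1, 1]
}}

```text
time: 2.75
tool_pos: [0.4089, 0.268, 0.019]
tool_rot: [0.707, -0.707, 0.003, -0.004]
contact_force: [-0.4, 0.2, 0.6]
gripper_width: 0.0
```

Request:
{"api": "play_rows", "payload": {
  "slide": [
    [0, 0.1, 0],
    [0, 0, 0]
  ],
  "yaw": [0, 0],
  "grip": [1, 1]
}}

```text
time: 2.95
tool_pos: [0.4085, 0.2678, 0.0174]
tool_rot: [0.707, -0.707, 0.003, -0.003]
contact_force: [-0.1, 0.2, -0.5]
gripper_width: 0.001
```

Request:
{"api": "play_rows", "payload": {
  "slide": [
    [0, 0.2, 0],
    [0, 0.1, 0],
    [0, 0, 0]
  ],
  "yaw": [0, 0, 0],
  "grip": [1, 1, 1]
}}

```text
time: 3.25
tool_pos: [0.4082, 0.2677, 0.014]
tool_rot: [-0.707, 0.707, -0.003, 0.003]
contact_force: [-0.5, -1.1, -0.4]
gripper_width: -0.002
```

Request:
{"api": "play_rows", "payload": {
  "slide": [
    [0, 0.1, 0],
    [0, 0, 0]
  ],
  "yaw": [0, 0],
  "grip": [1, 1]
}}

```text
time: 3.45
tool_pos: [0.4083, 0.2677, 0.0132]
tool_rot: [-0.707, 0.707, -0.003, 0.003]
contact_force: [0.8, 0.4, -0.2]
gripper_width: -0.0
```

Request:
{"api": "play_rows", "payload": {
  "slide": [
    [0, 0.1, 0],
    [0, 0, 0]
  ],
  "yaw": [0, 0],
  "grip": [1, 1]
}}

```text
time: 3.65
tool_pos: [0.4083, 0.2677, 0.0122]
tool_rot: [-0.707, 0.707, -0.003, 0.003]
contact_force: [-0.6, -0.0, -0.5]
gripper_width: 0.003
```

Request:
{"api": "play_rows", "payload": {
  "slide": [
    [0, 0.1, 0],
    [0, 0, 0]
  ],
  "yaw": [0, 0],
  "grip": [1, 1]
}}

```text
time: 3.85
tool_pos: [0.4083, 0.2677, 0.0112]
tool_rot: [-0.707, 0.707, -0.003, 0.003]
contact_force: [0.4, 0.7, 0.4]
gripper_width: -0.001
```

Request:
{"api": "play_rows", "payload": {
  "slide": [
    [0, 0.1, 0],
    [0, 0, 0]
  ],
  "yaw": [0, 0],
  "grip": [1, 1]
}}

```text
time: 4.05
tool_pos: [0.4084, 0.2678, 0.011]
tool_rot: [-0.707, 0.707, -0.003, 0.003]
contact_force: [-1.9, -1.0, 6.3]
gripper_width: -0.005
```

Request:
{"api": "play_rows", "payload": {
  "slide": [
    [0, 0.1, 0],
    [0, 0, 0]
  ],
  "yaw": [0, 0],
  "grip": [1, 1]
}}

```text
time: 4.25
tool_pos: [0.4085, 0.2678, 0.011]
tool_rot: [-0.707, 0.707, -0.004, 0.002]
contact_force: [-5.9, -3.9, 14.2]
gripper_width: -0.0
```

Request:
{"api": "play_rows", "payload": {
  "slide": [
    [0, -2.0, 0],
    [0, -2.0, 0],
    [0, -1.5, 0],
    [0.5, 0, -2.1],
    [0.5, 0, -2.1],
    [0.5, 0, -2.1],
    [0.5, 0, -2.1],
    [0, 0, 0],
    [0, 0, 0]
  ],
  "yaw": [0, 0, 0, 0, 0, 0, 0, 0, 0],
  "grip": [1, 1, 1, 1, 1, 1, 1, 1, 1]
}}

```text
time: 5.15
tool_pos: [0.4277, 0.1836, 0.0643]
tool_rot: [0.707, -0.707, 0.004, -0.004]
contact_force: [-0.1, 0.0, 0.4]
gripper_width: -0.0
```

```bash
python3 - <<'E'
from h import *
st(); grab("wrist","w2")
E
```

```text
t 5.15 p [0.4277 0.1836 0.0643] w -0.000 F [-0.1  0.   0.4]
toolx [ 1.   -0.01 -0.  ] y [-0.  0. -1.] z [0.01 1.   0.  ]
```

View pics/w2.png

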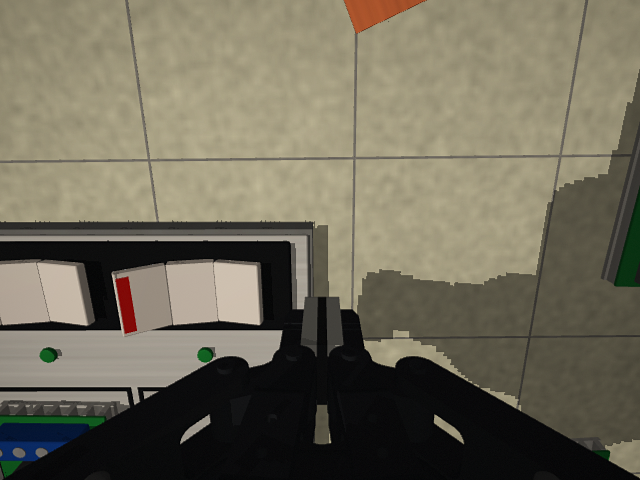

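```bash
python3 - <<'E'
from h import *
f=grab("wrist")
for n,uv,z in(("corner near",(313,232),.02),("pad left near",(259,263),.032),("padleft far",(262,325),.032),("pad right near",(113,272),.043),("pad right far",(126,334),.043)):
    print(n,(ray(f,uv,z)*1000).round(1))
print("tip proj",proj(f,readout.state()["tool_pos"]+[0,0,-.011]).round(0))
E
```

```text
corner near [402.6 181.1  20. ]
pad left near [413.1 157.4  32. ]
padleft far [443.9 157.   32. ]
pad right near [412.4  98.6  43. ]
pad right far [441.5  99.3  43. ]
tip proj [320. 315.]
```

Request:
{"api": "play_rows", "payload": {
  "slide": [
    [0, 1.0, 0],
    [0, 0.95, 0],
    [0, 0, 0],
    [0, 0, 0]
  ],
  "yaw": [0, 0, 0, 0],
  "grip": [1, 1, 1, 1]
}}

```text
time: 5.65
tool_pos: [0.4269, 0.1837, 0.0439]
tool_rot: [-0.707, 0.707, -0.004, 0.002]
contact_force: [-0.3, -0.3, -0.8]
gripper_width: -0.001
```

Request:
{"api": "play_rows", "payload": {
  "slide": [
    [0, -0.05, 0],
    [0, 0, 0]
  ],
  "yaw": [0, 0],
  "grip": [1, 1]
}}

```text
time: 5.85
tool_pos: [0.428, 0.1837, 0.0457]
tool_rot: [0.707, -0.707, 0.003, -0.003]
contact_force: [0.7, 0.1, 0.2]
gripper_width: 0.002
```

Request:
{"api": "play_rows", "payload": {
  "slide": [
    [0, 0, 0]
  ],
  "yaw": [0],
  "grip": [1]
}}

```text
time: 5.95
tool_pos: [0.428, 0.1837, 0.0457]
tool_rot: [0.707, -0.707, 0.003, -0.003]
contact_force: [-0.3, 0.6, 0.2]
gripper_width: 0.0
```

Request:
{"api": "play_rows", "payload": {
  "slide": [
    [0, 0.07, 0],
    [0, 0, 0]
  ],
  "yaw": [0, 0],
  "grip": [1, 1]
}}

```text
time: 6.15
tool_pos: [0.4277, 0.1836, 0.0446]
tool_rot: [0.707, -0.707, 0.003, -0.003]
contact_force: [0.3, -0.2, -0.0]
gripper_width: 0.004
```

Request:
{"api": "play_rows", "payload": {
  "slide": [
    [0, 0, -0.5],
    [0, 0, -0.8],
    [0, 0, -0.8],
    [0, 0, -0.8],
    [0, 0, -0.8],
    [0, 0, -0.8],
    [0, 0, -0.8],
    [0, 0, -0.8],
    [0, 0, -0.8],
    [0, 0, -0.8],
    [0, 0, -0.8],
    [0, 0, -0.8]
  ],
  "yaw": [0, 0, 0, 0, 0, 0, 0, 0, 0, 0, 0, 0],
  "grip": [1, 1, 1, 1, 1, 1, 1, 1, 1, 1, 1, 1]
}}

```text
time: 7.35
tool_pos: [0.4269, 0.0899, 0.0446]
tool_rot: [-0.707, 0.707, -0.003, 0.003]
contact_force: [0.1, -0.4, 0.2]
gripper_width: 0.005
```

```bash
python3 - <<'E'
from h import *
st(); f=grab("wrist","w3"); f=grab("scene"); crop(f["image"],185,150,385,275,4,"s3")
E
```

```text
t 7.35 p [0.4269 0.0899 0.0446] w 0.005 F [ 0.1 -0.4  0.2]
toolx [ 1.    -0.009  0.   ] y [ 0. -0. -1.] z [ 0.009  1.    -0.   ]
```

View pics/w3.png

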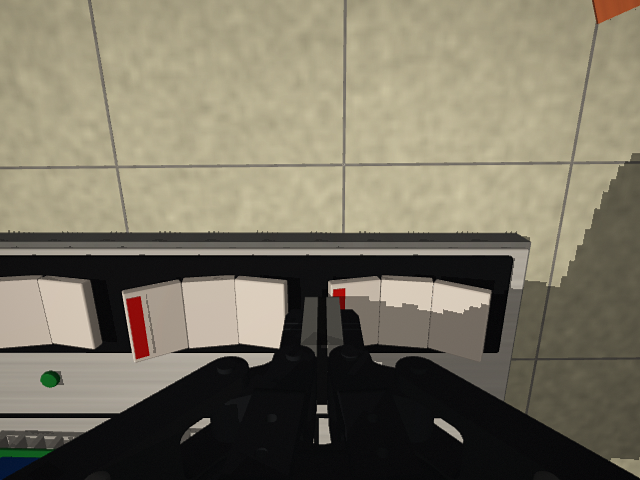

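View pics/s3.png

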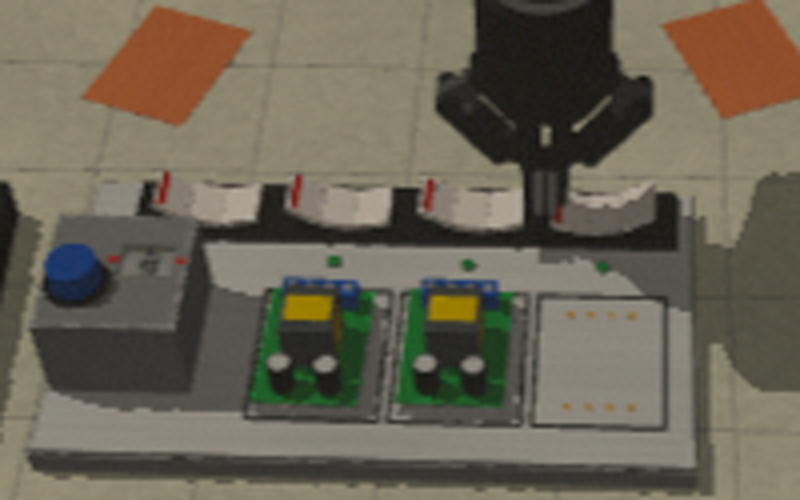

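Request:
{"api": "play_rows", "payload": {
  "slide": [
    [0, 0, -0.8],
    [0, 0, -0.8],
    [0, 0, -0.8],
    [0, 0, -0.8],
    [0, 0, -0.8],
    [0, 0, -0.8],
    [0, 0, -0.8],
    [0, 0, -0.8],
    [0, 0, -0.8],
    [0, 0, -0.8],
    [0, 0, -0.8],
    [0, 0, -0.8]
  ],
  "yaw": [0, 0, 0, 0, 0, 0, 0, 0, 0, 0, 0, 0],
  "grip": [1, 1, 1, 1, 1, 1, 1, 1, 1, 1, 1, 1]
}}

```text
time: 8.65
tool_pos: [0.4258, -0.0062, 0.0445]
tool_rot: [-0.707, 0.707, -0.003, 0.003]
contact_force: [0.3, 0.4, 0.5]
gripper_width: 0.002
```

Request:
{"api": "play_rows", "payload": {
  "slide": [
    [0, 0, -0.8],
    [0, 0, -0.8],
    [0, 0, -0.8],
    [0, 0, -0.8],
    [0, 0, -0.8],
    [0, 0, -0.8],
    [0, 0, -0.8],
    [0, 0, -0.8],
    [0, 0, -0.8],
    [0, 0, -0.8],
    [0, 0, -0.8],
    [0, 0, -0.8]
  ],
  "yaw": [0, 0, 0, 0, 0, 0, 0, 0, 0, 0, 0, 0],
  "grip": [1, 1, 1, 1, 1, 1, 1, 1, 1, 1, 1, 1]
}}

```text
time: 9.85
tool_pos: [0.4251, -0.1021, 0.0445]
tool_rot: [-0.707, 0.707, -0.003, 0.003]
contact_force: [0.0, -0.6, 0.5]
gripper_width: 0.002
```

Request:
{"api": "play_rows", "payload": {
  "slide": [
    [0, 0, -0.8],
    [0, 0, -0.8],
    [0, 0, -0.8],
    [0, 0, -0.8],
    [0, 0, -0.8],
    [0, 0, -0.8],
    [0, 0, -0.8],
    [0, 0, -0.8],
    [0, 0, 0]
  ],
  "yaw": [0, 0, 0, 0, 0, 0, 0, 0, 0],
  "grip": [1, 1, 1, 1, 1, 1, 1, 1, 1]
}}

```text
time: 10.75
tool_pos: [0.4247, -0.1664, 0.0448]
tool_rot: [-0.707, 0.707, -0.003, 0.004]
contact_force: [0.0, -0.0, 0.0]
gripper_width: -0.003
```

```bash
python3 - <<'E'
from h import *
st(); f=grab("wrist","w4"); f=grab("scene"); crop(f["image"],185,150,385,275,4,"s4")
E
```

```text
t 10.75 p [ 0.4247 -0.1664  0.0448] w -0.003 F [ 0. -0.  0.]
toolx [ 1.   -0.01  0.  ] y [ 0. -0. -1.] z [ 0.01  1.   -0.  ]
```

View pics/s4.png

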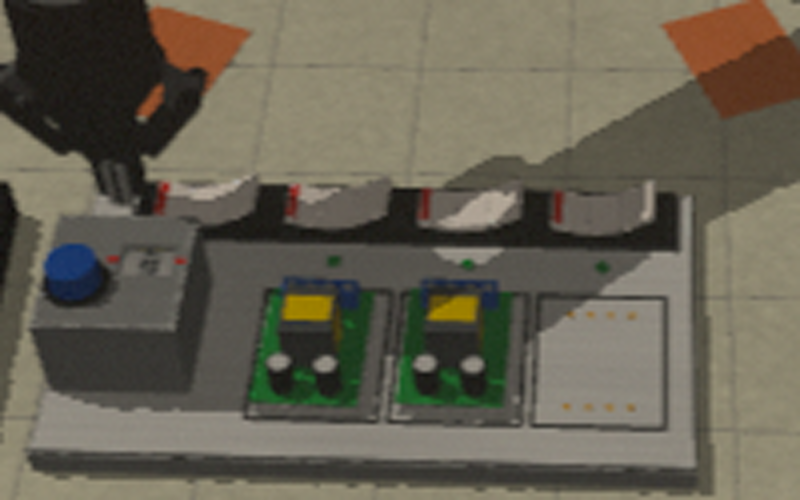

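Request:
{"api": "play_rows", "payload": {
  "slide": [
    [0, -2.0, 0],
    [0, -3.0, 0],
    [0, -3.0, 0],
    [0, -3.0, 0],
    [1, -3.0, 1.5],
    [1.2, -3.0, 2],
    [1.2, -3.0, 2],
    [1.2, 0, 2],
    [1.2, 0, 2],
    [1.2, 0, 1.5],
    [0, 0, 0],
    [0, 0, 0]
  ],
  "yaw": [0, 0, 0, 0, 0, 0, 0, 0, 0, 0, 0, 0],
  "grip": [1, 1, 1, 1, 1, 1, 1, 1, 1, 1, 0, 0]
}}

```text
time: 12.05
tool_pos: [0.4953, -0.0557, 0.2443]
tool_rot: [-0.707, 0.707, -0.003, 0.002]
contact_force: [-0.6, -1.1, -0.3]
gripper_width: 0.33
```

```bash
python3 - <<'E'
from h import *
st(); f=grab("wrist","w5"); np.save("w5.npy",f["image"]); np.savez("w5c.npz",R=f["R"],t=f["t"],mtx=f["mtx"])
E
```

```text
t 12.05 p [ 0.4953 -0.0557  0.2443] w 0.330 F [-0.6 -1.1 -0.3]
toolx [ 1.    -0.008 -0.001] y [-0.001 -0.    -1.   ] z [ 0.008  1.    -0.   ]
```

View pics/w5.png

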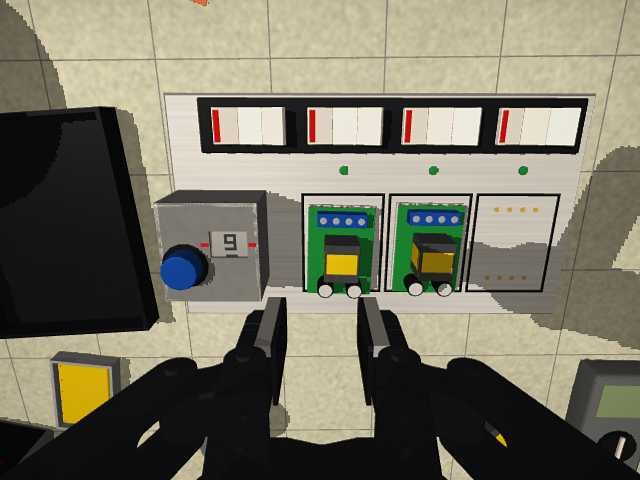

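```bash
python3 - <<'E'
from h import *
im=np.load("w5.npy"); crop(im,295,180,565,300,3,"w5c")
E
```

```text
(no output)
```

View pics/w5c.png

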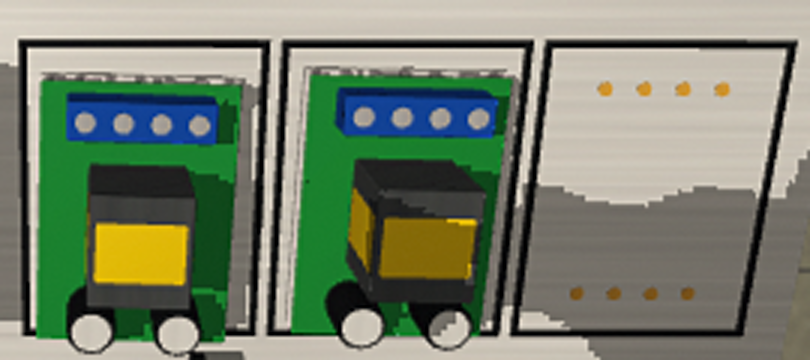

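```bash
python3 - <<'E'
from h import *
z=np.load("w5c.npz"); f={k:z[k] for k in z}; im=np.load("w5.npy")
C=[((19,41),(-19,-67)),((271,40),(-19,7)),((24,335),(79,-67)),((265,334),(79,7)),((283,40),(-19,13)),((533,40),(-19,87)),((269,335),(79,13)),((499,334),(79,87)),((546,40),(-19,93)),((798,41),(-19,167)),((512,335),(79,93)),((744,335),(79,167))]
Q=[ray(f,((u+.5)/3-.5+295,(v+.5)/3-.5+180),.02)[:2]*1000 for (u,v),m in C]
R,t,a,e=fit([m for _,m in C],Q); print("rig",t.round(1),np.degrees(a).round(2));print(e.round(1).tolist())
for n,m in(("baya",(30,130)),("bayb",(30,50)),("bayc",(30,-30)),("button?",(12,-163))): print(n,(R@m+t).round(1))
hsv=cv2.cvtColor(im,cv2.COLOR_RGB2HSV)
m=cv2.inRange(hsv,(50,120,30),(80,255,255)); n,l,s,c=cv2.connectedComponentsWithStats(m)
for i in range(1,n):
    if s[i,4]<500: continue
    ys,xs=np.where(l==i); W=np.array([ray(f,p,.032)[:2]*1000 for p in zip(xs,ys)])
    L=(W-t)@R  # rig frame
    near=L[:,0].min()
    # per-row left/right edges
    lo=[];hi=[]
    for x in np.arange(near+5,near+80,5):
        q=L[abs(L[:,0]-x)<1.2,1]
        if len(q)>2: lo.append((x,q.min()));hi.append((x,q.max()))
    lo=np.array(lo);hi=np.array(hi)
    print(s[i,:4],"rig-x near",near.round(1),"lo",np.median(lo[:,1]).round(1),np.polyfit(lo[:,0],lo[:,1],1)[0].round(3),"hi",np.median(hi[:,1]).round(1),np.polyfit(hi[:,0],hi[:,1],1)[0].round(3))
# button top, z .094
m=cv2.inRange(hsv,(105,150,120),(125,255,255)); n,l,s,c=cv2.connectedComponentsWithStats(m)
for i in range(1,n):
    if s[i,4]>300: print("button",c[i],s[i],(ray(f,c[i],.094)*1000).round(1))
E
```

```text
rig [505.8  -5.7] -0.32
[[-0.2, 1.1], [-0.1, -1.2], [0.4, 1.2], [0.5, -3.8], [-0.1, 1.2], [-0.2, -0.5], [0.2, 0.9], [0.4, -0.4], [-0.2, 1.6], [-0.7, -0.7], [0.1, 1.3], [-0.1, -0.7]]
baya [536.5 124.2]
bayb [536.1  44.2]
bayc [535.6 -35.8]
button? [ 516.9 -168.7]
[392 205  74  87] rig-x near -10.5 lo 18.1 -0.017 hi 76.8 -0.02
[307 207  69  87] rig-x near -8.8 lo -62.0 -0.029 hi -3.4 -0.031
button [433.96956522 218.09782609] [409 212  52  14 460] [491.6  27.4  94. ]
button [341.52043011 220.23655914] [317 214  51  14 465] [492.7 -40.3  94. ]
button [177.69298246 273.04276316] [161 257  35  33 912] [ 533.5 -165.6   94. ]
```

Request:
{"api": "play_rows", "payload": {
  "slide": [
    [0, 0, 0],
    [1.07, 0, 0.46],
    [1.07, 1, 0.46],
    [1.07, 2.5, 0.46],
    [1.07, 3, 0.46],
    [0, 3, 0],
    [0, 3, 0],
    [0, 0, 0],
    [0, 0, 0]
  ],
  "yaw": [1.5, 0, 0, 0, 0, 0, 0, 0, 0],
  "grip": [-0.3, -0.3, -0.3, -0.3, -0.3, -0.3, -0.3, -0.3, -0.3]
}}

```text
time: 13.0
tool_pos: [0.5391, -0.0392, 0.1196]
tool_rot: [0.707, -0.707, 0.013, -0.012]
contact_force: [0.8, -0.3, 0.5]
gripper_width: 0.65
```

```bash
python3 - <<'E'
from h import *
st(); f=grab("wrist","w6"); f=grab("scene"); crop(f["image"],185,120,385,275,4,"s6")
E
```

```text
t 13.00 p [ 0.5391 -0.0392  0.1196] w 0.650 F [ 0.8 -0.3  0.5]
toolx [ 0.999 -0.036 -0.001] y [-0.001  0.    -1.   ] z [0.036 0.999 0.   ]
```

View pics/w6.png

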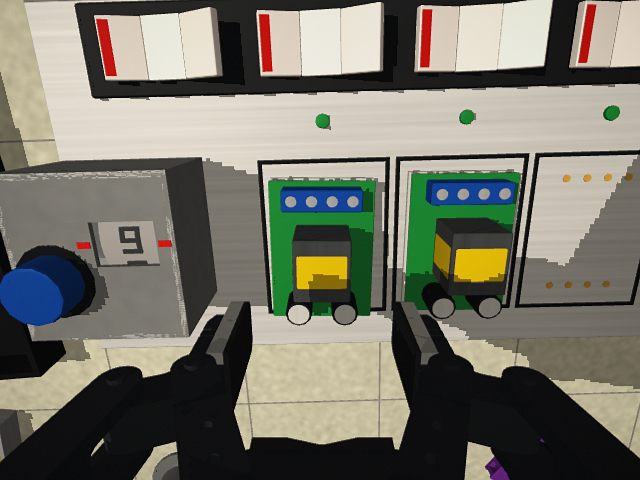

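View pics/s6.png

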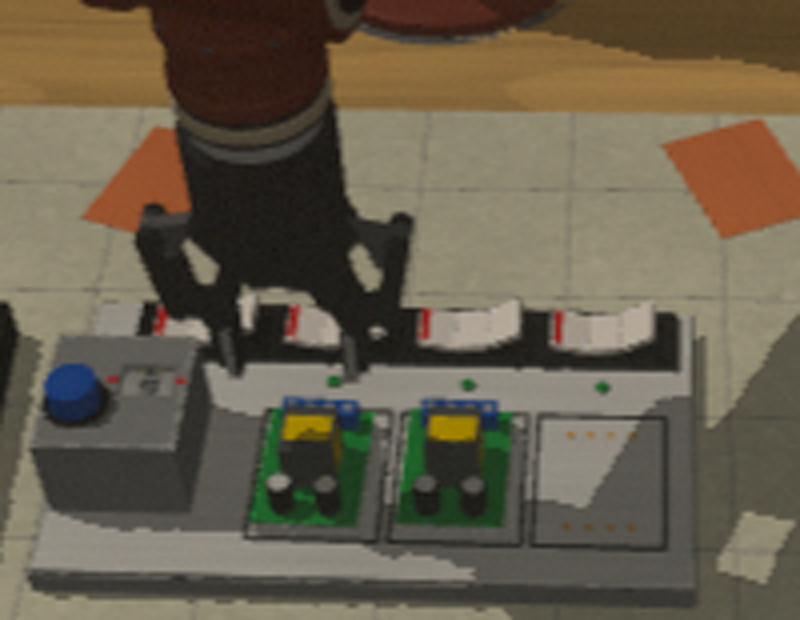

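Request:
{"api": "play_rows", "payload": {
  "slide": [
    [0, 2, 0],
    [0, 2, 0],
    [0, 1.6, 0],
    [0, 1, 0],
    [0, 0.6, 0],
    [0, 0, 0],
    [0, 0, 0]
  ],
  "yaw": [0, 0, 0, 0, 0, 0, 0],
  "grip": [-0.3, -0.3, -0.3, -0.3, -0.3, -0.3, -0.3]
}}

```text
time: 13.8
tool_pos: [0.5398, -0.0393, 0.0487]
tool_rot: [-0.707, 0.707, -0.012, 0.013]
contact_force: [-1.4, -0.2, -0.8]
gripper_width: 0.649
```

```bash
python3 - <<'E'
from h import *
st(); f=grab("wrist","w7")
E
```

```text
t 13.80 p [ 0.5398 -0.0393  0.0487] w 0.649 F [-1.4 -0.2 -0.8]
toolx [ 0.999 -0.035  0.002] y [ 0.002 -0.    -1.   ] z [ 0.035  0.999 -0.   ]
```

View pics/w7.png

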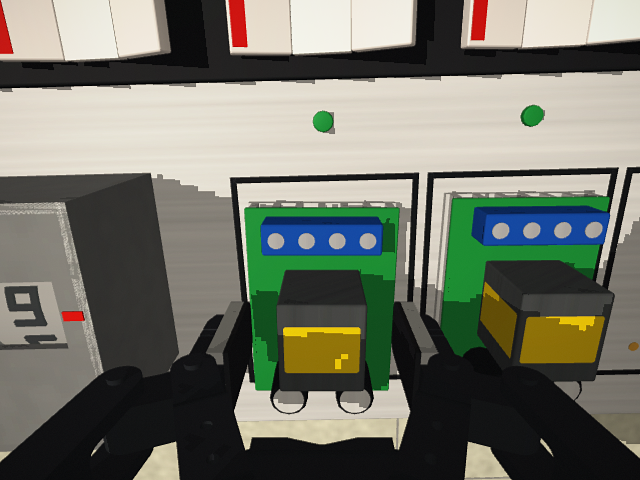

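Request:
{"api": "play_rows", "payload": {
  "slide": [
    [0, 0.25, 0],
    [0, 0, 0],
    [0, 0, 0],
    [0, 0, 0],
    [0, 0, 0],
    [0, 0, 0],
    [0, 0, 0],
    [0, 0, 0],
    [0, 0, 0]
  ],
  "yaw": [0, 0, 0, 0, 0, 0, 0, 0, 0],
  "grip": [-0.3, -0.3, 1, 1, 1, 1, 1, 1, 1]
}}

```text
time: 14.75
tool_pos: [0.5392, -0.0392, 0.0454]
tool_rot: [-0.707, 0.707, -0.012, 0.013]
contact_force: [0.6, -0.5, 2.7]
gripper_width: 0.339
```

Request:
{"api": "play_rows", "payload": {
  "slide": [
    [0, -0.5, 0],
    [0, -0.5, 0],
    [0, -1, 0],
    [0, -1.5, 0],
    [0, -2, 0],
    [0, -2, 0],
    [0, -2, 0],
    [0, -2, 0],
    [0, -2, 0],
    [0, 0, 0],
    [0, 0, 0]
  ],
  "yaw": [0, 0, 0, 0, 0, 0, 0, 0, 0, 0, 0],
  "grip": [1, 1, 1, 1, 1, 1, 1, 1, 1, 1, 1]
}}

```text
time: 15.85
tool_pos: [0.5392, -0.0391, 0.1809]
tool_rot: [-0.707, 0.707, -0.012, 0.013]
contact_force: [-0.1, 0.6, -3.2]
gripper_width: 0.342
```

```bash
python3 - <<'E'
from h import *
st(); f=grab("wrist","w8"); f=grab("top","t8")
E
```

```text
t 15.85 p [ 0.5392 -0.0391  0.1809] w 0.342 F [-0.1  0.6 -3.2]
toolx [ 0.999 -0.035  0.002] y [ 0.001 -0.    -1.   ] z [ 0.035  0.999 -0.   ]
```

View pics/w8.png

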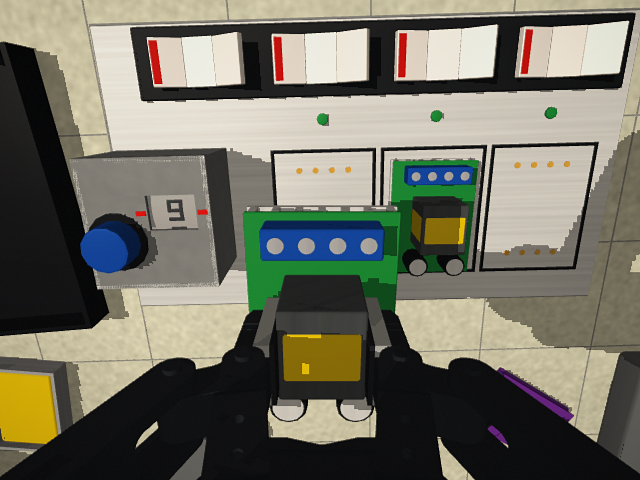

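Request:
{"api": "play_rows", "payload": {
  "slide": [
    [0, -2, 0],
    [0, -2, 0],
    [-0.5, -2, -3],
    [-0.5, 0, -3.5],
    [-0.5, 0, -3.5],
    [-0.5, 0, -3.5],
    [-0.5, 0, -3.5],
    [-0.5, 0, -3.5],
    [-0.3, 0, -3.5],
    [0, 0, -3.2],
    [0, 0, 0],
    [0, 0, 0]
  ],
  "yaw": [-2.5, -2.5, 0, 0, 0, 0, 0, 0, 0, 0, 0, 0],
  "grip": [1, 1, 1, 1, 1, 1, 1, 1, 1, 1, 1, 1]
}}

```text
time: 17.15
tool_pos: [0.5195, -0.3124, 0.2382]
tool_rot: [0.708, -0.706, -0.017, 0.019]
contact_force: [-0.6, -0.3, -2.4]
gripper_width: 0.34
```

```bash
python3 - <<'E'
from h import *
st(); f=grab("wrist","w9"); np.save("w9.npy",f["image"]); np.savez("w9c.npz",R=f["R"],t=f["t"],mtx=f["mtx"])
E
```

```text
t 17.15 p [ 0.5195 -0.3124  0.2382] w 0.340 F [-0.6 -0.3 -2.4]
toolx [ 0.999  0.051 -0.002] y [-0.002  0.002 -1.   ] z [-0.051  0.999  0.003]
```

View pics/w9.png

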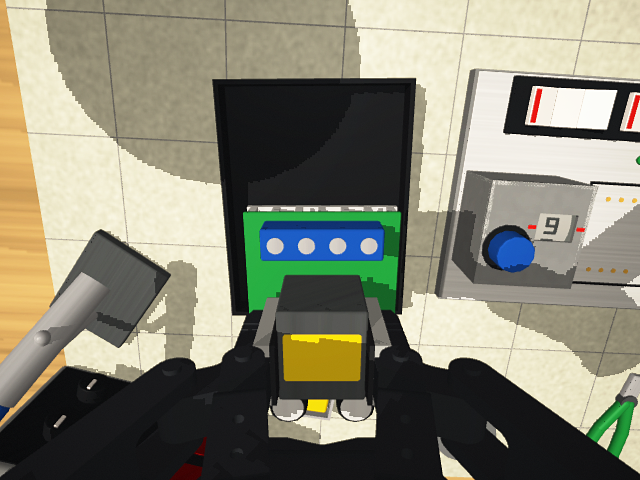

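```bash
python3 - <<'E'
from h import *
z=np.load("w9c.npz"); f={k:z[k] for k in z}
Q=[ray(f,p,.028)[:2]*1000 for p in((213,80),(415,78),(401,314.5),(232,315.5))]
print(np.array(Q).round(1))
R,t,a,e=fit([(-106,-82),(-106,82),(106,82),(106,-82)],Q);print("tray",t.round(1),np.degrees(a),e.round(1).tolist())
for m in((50,0),(-50,0)): print(m,(R@m+t).round(1))
E
```

```text
[[ 420.7 -403.4]
 [ 410.9 -241.8]
 [ 621.9 -229.5]
 [ 631.1 -392. ]]
tray [ 521.1 -316.7] 3.274657106284291 [[-0.7, -1.2], [-0.3, 1.0], [0.4, 0.7], [0.6, -0.5]]
(50, 0) [ 571.1 -313.8]
(-50, 0) [ 471.2 -319.5]
```

Request:
{"api": "play_rows", "payload": {
  "slide": [
    [1.3, 0, -0.1],
    [1.3, 0, -0.1],
    [1.3, 2, -0.1],
    [1.1, 3, -0.1],
    [0, 3, 0],
    [0, 3, 0],
    [0, 3, 0],
    [0, 2.5, 0],
    [0, 1.5, 0],
    [0, 1, 0],
    [0, 0.5, 0],
    [0, 0, 0]
  ],
  "yaw": [0, 0, 0, 0, 0, 0, 0, 0, 0, 0, 0, 0],
  "grip": [1, 1, 1, 1, 1, 1, 1, 1, 1, 1, 1, 1]
}}

```text
time: 18.4
tool_pos: [0.5708, -0.3138, 0.0454]
tool_rot: [-0.707, 0.707, 0.019, -0.018]
contact_force: [0.1, 0.2, -1.8]
gripper_width: 0.344
```

```bash
python3 - <<'E'
from h import *
st(); f=grab("wrist","w10")
E
```

```text
t 18.40 p [ 0.5708 -0.3138  0.0454] w 0.344 F [ 0.1  0.2 -1.8]
toolx [0.999 0.052 0.   ] y [ 0. -0. -1.] z [-0.052  0.999 -0.   ]
```

View pics/w10.png

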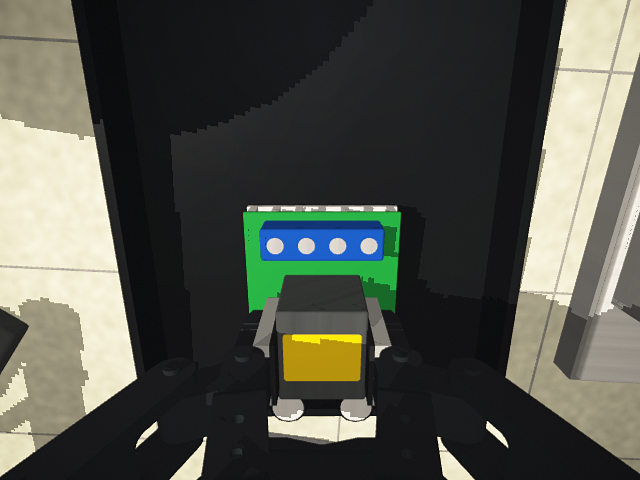

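Request:
{"api": "play_rows", "payload": {
  "slide": [
    [0, 0.5, 0],
    [0, 0.4, 0],
    [0, 0.3, 0],
    [0, 0.1, 0],
    [0, 0.1, 0],
    [0, 0.1, 0],
    [0, 0, 0],
    [0, 0, 0]
  ],
  "yaw": [0, 0, 0, 0, 0, 0, 0, 0],
  "grip": [1, 1, 1, 1, 1, 1, 1, 1]
}}

```text
time: 19.25
tool_pos: [0.5704, -0.3139, 0.0302]
tool_rot: [-0.707, 0.707, 0.019, -0.018]
contact_force: [-0.2, 0.4, -1.2]
gripper_width: 0.342
```

Request:
{"api": "play_rows", "payload": {
  "slide": [
    [0, 0.1, 0],
    [0, 0, 0]
  ],
  "yaw": [0, 0],
  "grip": [1, 1]
}}

```text
time: 19.45
tool_pos: [0.5706, -0.314, 0.0294]
tool_rot: [-0.707, 0.707, 0.019, -0.018]
contact_force: [-0.1, 0.1, -1.4]
gripper_width: 0.341
```

Request:
{"api": "play_rows", "payload": {
  "slide": [
    [0, 0.08, 0],
    [0, 0, 0]
  ],
  "yaw": [0, 0],
  "grip": [1, 1]
}}

```text
time: 19.65
tool_pos: [0.5706, -0.314, 0.0294]
tool_rot: [-0.707, 0.707, 0.019, -0.018]
contact_force: [-2.1, 2.0, 5.5]
gripper_width: 0.338
```

Request:
{"api": "play_rows", "payload": {
  "slide": [
    [0, 0.05, 0],
    [0, 0, 0]
  ],
  "yaw": [0, 0],
  "grip": [1, 1]
}}

```text
time: 19.85
tool_pos: [0.5706, -0.3141, 0.0294]
tool_rot: [-0.707, 0.707, 0.019, -0.018]
contact_force: [-4.9, 3.2, 8.0]
gripper_width: 0.341
```

Request:
{"api": "play_rows", "payload": {
  "slide": [
    [0, -0.08, 0],
    [0, 0, 0],
    [0, 0, 0],
    [0, 0, 0],
    [0, -0.5, 0],
    [0, -1, 0],
    [0, -2, 0],
    [0, -3, 0],
    [0, -3, 0],
    [0, -3, 0],
    [0, -3, 0],
    [0, -2, 0]
  ],
  "yaw": [0, 0, 0, 0, 0, 0, 0, 0, 0, 0, 0, 0],
  "grip": [0.3, 0, -0.2, -0.2, -0.2, -0.2, -0.2, -0.2, -0.2, -0.2, -0.2, -0.2]
}}

```text
time: 21.05
tool_pos: [0.5712, -0.3145, 0.2079]
tool_rot: [-0.706, 0.708, 0.02, -0.017]
contact_force: [0.2, -0.4, 1.0]
gripper_width: 0.596
```

```bash
python3 - <<'E'
from h import *
st(); f=grab("wrist","w11"); f=grab("scene","s11")
E
```

```text
t 21.05 p [ 0.5712 -0.3145  0.2079] w 0.596 F [ 0.2 -0.4  1. ]
toolx [0.999 0.052 0.004] y [ 0.004 -0.003 -1.   ] z [-0.052  0.999 -0.003]
```

View pics/w11.png

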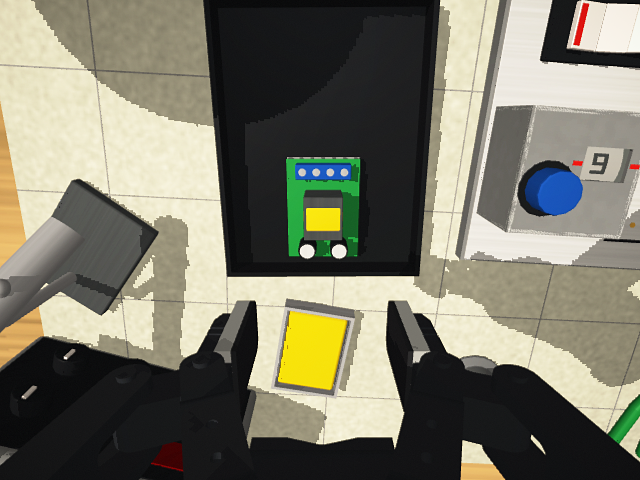

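View pics/s11.png

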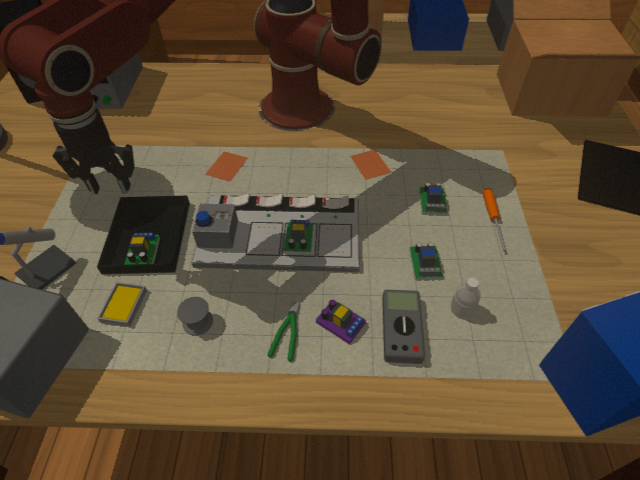

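Request:
{"api": "play_rows", "payload": {
  "slide": [
    [0, 0, 0],
    [-0.5, 0, 3.5],
    [-0.5, 0, 4],
    [-0.5, 0, 4],
    [-0.5, 0, 4],
    [-0.5, 0, 4],
    [-0.5, 0, 4],
    [-0.5, 0, 4],
    [-0.5, 0, 4],
    [-0.21, 0, 4],
    [0, 0, 0],
    [0, 0, 0]
  ],
  "yaw": [4.4, 0, 0, 0, 0, 0, 0, 0, 0, 0, 0, 0],
  "grip": [-0.3, -0.3, -0.3, -0.3, -0.3, -0.3, -0.3, -0.3, -0.3, -0.3, -0.3, -0.3]
}}

```text
time: 22.35
tool_pos: [0.5363, 0.0427, 0.2025]
tool_rot: [-0.707, 0.707, -0.009, 0.007]
contact_force: [-0.1, 0.2, -0.1]
gripper_width: 0.654
```

```bash
cat >> h.py <<'E'
def boards(f,z,amin=500):
    "green boards: minAreaRect of pixels projected on plane z"
    im=f["image"]; hsv=cv2.cvtColor(im,cv2.COLOR_RGB2HSV)
    m=cv2.inRange(hsv,(50,120,30),(80,255,255)); m=cv2.morphologyEx(m,cv2.MORPH_CLOSE,np.ones((3,3)))
    n,l,s,c=cv2.connectedComponentsWithStats(m)
    for i in range(1,n):
        if s[i,4]<amin: continue
        ys,xs=np.where(l==i); W=np.array([ray(f,p,z)[:2]*1000 for p in zip(xs,ys)],np.float32)
        ct,sz,an=cv2.minAreaRect(W)
        B=cv2.boxPoints((ct,sz,an))
        print("board px",s[i,:4],"ctr",np.round(ct,1),"size",np.round(sz,1),"ang %.1f"%an)
E
python3 - <<'E'
from h import *
st(); f=grab("wrist","w12"); boards(f,.032)
E
```

```text
t 22.35 p [0.5363 0.0427 0.2025] w 0.654 F [-0.1  0.2 -0.1]
toolx [ 1.    -0.023 -0.001] y [-0.002 -0.    -1.   ] z [ 0.023  1.    -0.   ]
board px [281 165  79 104] ctr [537.5  42.1] size [59.3 83.4] ang 88.6
board px [606 214  34  91] ctr [578.1 291.4] size [78.1 25.5] ang 3.5
board px [293 398  42  47] ctr [732.2  35.6] size [38.5 51.9] ang 76.4
```

View pics/w12.png

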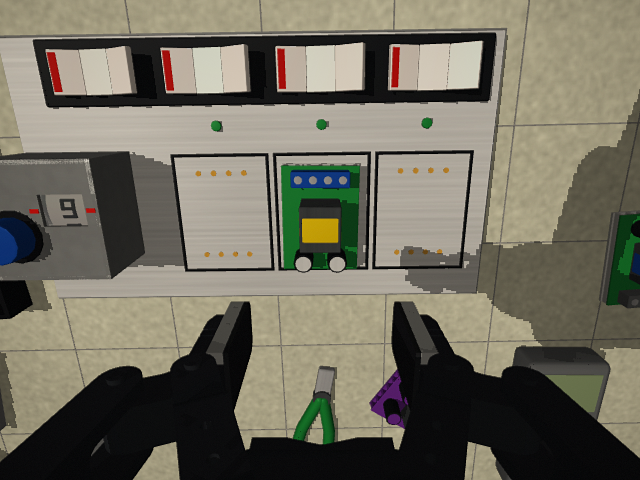

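Request:
{"api": "play_rows", "payload": {
  "slide": [
    [0.1, 3, 0],
    [0, 3, 0],
    [0, 3, 0],
    [0, 3, 0],
    [0, 2, 0],
    [0, 1.2, 0],
    [0, 0.5, 0],
    [0, 0, 0],
    [0, 0, 0]
  ],
  "yaw": [0, 0, 0, 0, 0, 0, 0, 0, 0],
  "grip": [-0.3, -0.3, -0.3, -0.3, -0.3, -0.3, -0.3, -0.3, -0.3]
}}

```text
time: 23.3
tool_pos: [0.539, 0.0417, 0.0478]
tool_rot: [-0.707, 0.707, -0.008, 0.01]
contact_force: [-0.2, -0.2, -0.4]
gripper_width: 0.651
```

```bash
python3 - <<'E'
from h import *
st(); f=grab("wrist","w13")
E
```

```text
t 23.30 p [0.539  0.0417 0.0478] w 0.651 F [-0.2 -0.2 -0.4]
toolx [ 1.    -0.025  0.002] y [ 0.002 -0.    -1.   ] z [ 0.025  1.    -0.   ]
```

View pics/w13.png

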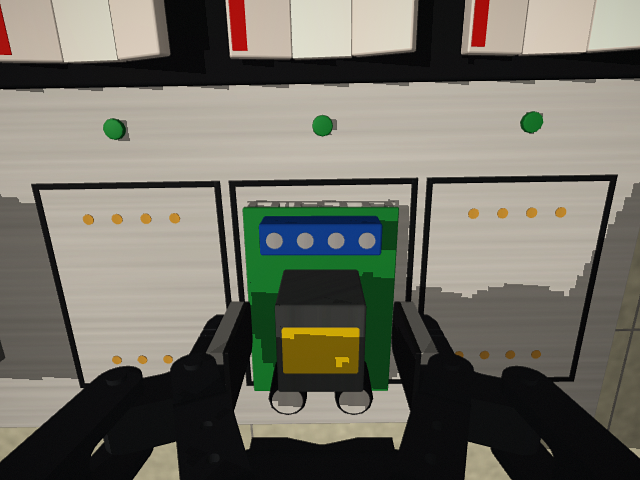

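Request:
{"api": "play_rows", "payload": {
  "slide": [
    [0, 0.2, 0],
    [0, 0, 0],
    [0, 0, 0],
    [0, 0, 0],
    [0, 0, 0],
    [0, 0, 0],
    [0, 0, 0],
    [0, 0, 0]
  ],
  "yaw": [0, 0, 0, 0, 0, 0, 0, 0],
  "grip": [-0.3, 1, 1, 1, 1, 1, 1, 1]
}}

```text
time: 24.15
tool_pos: [0.5385, 0.0421, 0.0452]
tool_rot: [-0.707, 0.707, -0.008, 0.009]
contact_force: [-0.2, 0.1, 5.8]
gripper_width: 0.342
```

Request:
{"api": "play_rows", "payload": {
  "slide": [
    [0, -0.5, 0],
    [0, -0.5, 0],
    [0, -1, 0],
    [0, -1.5, 0],
    [0, -2, 0],
    [0, -2.5, 0],
    [0, -2.5, 0],
    [0, -2.5, 0],
    [0, -2.5, 0],
    [0, -1, 0],
    [0, 0, 0]
  ],
  "yaw": [0, 0, 0, 0, 0, 0, 0, 0, 0, 0, -4.5],
  "grip": [1, 1, 1, 1, 1, 1, 1, 1, 1, 1, 1]
}}

```text
time: 25.25
tool_pos: [0.5392, 0.042, 0.2128]
tool_rot: [-0.707, 0.707, 0.022, -0.018]
contact_force: [0.7, -1.4, -3.1]
gripper_width: 0.338
```

```bash
python3 - <<'E'
from h import *
s=st(); R=rot(s).as_matrix(); print("to tray near, cm tool:", (R.T@(np.array([.471,-.319,.2])-s["tool_pos"])*100).round(2))
E
```

```text
t 25.25 p [0.5392 0.042  0.2128] w 0.338 F [ 0.7 -1.4 -3.1]
toolx [0.998 0.056 0.005] y [ 0.005 -0.    -1.   ] z [-0.056  0.998 -0.001]
to tray near, cm tool: [ -8.83   1.25 -35.66]
```

Request:
{"api": "play_rows", "payload": {
  "slide": [
    [-0.8, 0, -3],
    [-0.9, 0, -3.8],
    [-0.9, 0, -3.8],
    [-0.9, 0, -3.8],
    [-0.9, 0, -3.8],
    [-0.9, 0, -3.8],
    [-0.9, 0, -3.8],
    [-0.9, 0, -3.8],
    [-0.9, 0, -3.5],
    [-0.8, 0, -2.6],
    [0, 0, 0],
    [0, 0, 0]
  ],
  "yaw": [0, 0, 0, 0, 0, 0, 0, 0, 0, 0, 0, 0],
  "grip": [1, 1, 1, 1, 1, 1, 1, 1, 1, 1, 1, 1]
}}

```text
time: 26.45
tool_pos: [0.4689, -0.3193, 0.2091]
tool_rot: [0.707, -0.706, -0.018, 0.019]
contact_force: [0.1, 0.7, -3.5]
gripper_width: 0.341
```

```bash
python3 - <<'E'
from h import *
s=st(); R=rot(s).as_matrix(); print("to tray near, cm tool:", (R.T@(np.array([.471,-.319,.045])-s["tool_pos"])*100).round(2)); grab("wrist","w14")
E
```

```text
t 26.45 p [ 0.4689 -0.3193  0.2091] w 0.341 F [ 0.1  0.7 -3.5]
toolx [ 0.999  0.053 -0.001] y [-0.001  0.001 -1.   ] z [-0.053  0.999  0.001]
to tray near, cm tool: [ 2.200e-01  1.641e+01 -1.000e-02]
```

View pics/w14.png

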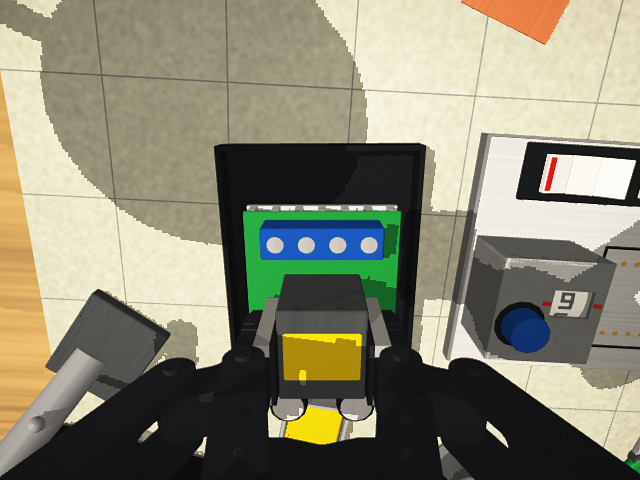

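Request:
{"api": "play_rows", "payload": {
  "slide": [
    [0.2, 2, 0],
    [0, 3, 0],
    [0, 3, 0],
    [0, 3, 0],
    [0, 2.5, 0],
    [0, 1.5, 0],
    [0, 1, 0],
    [0, 0.7, 0],
    [0, 0.5, 0],
    [0, 0.3, 0],
    [0, 0.2, 0],
    [0, 0, 0]
  ],
  "yaw": [0, 0, 0, 0, 0, 0, 0, 0, 0, 0, 0, 0],
  "grip": [1, 1, 1, 1, 1, 1, 1, 1, 1, 1, 1, 1]
}}

```text
time: 27.7
tool_pos: [0.4715, -0.3193, 0.0329]
tool_rot: [-0.707, 0.707, 0.019, -0.019]
contact_force: [-0.1, 0.2, -3.0]
gripper_width: 0.338
```

Request:
{"api": "play_rows", "payload": {
  "slide": [
    [0, 0.1, 0],
    [0, 0.05, 0],
    [0, 0, 0]
  ],
  "yaw": [0, 0, 0],
  "grip": [1, 1, 1]
}}

```text
time: 28.0
tool_pos: [0.4714, -0.3191, 0.0312]
tool_rot: [-0.707, 0.707, 0.019, -0.019]
contact_force: [-0.3, -0.2, -3.3]
gripper_width: 0.341
```

Request:
{"api": "play_rows", "payload": {
  "slide": [
    [0, 0.1, 0],
    [0, 0.06, 0],
    [0, 0, 0]
  ],
  "yaw": [0, 0, 0],
  "grip": [1, 1, 1]
}}

```text
time: 28.3
tool_pos: [0.4712, -0.319, 0.0293]
tool_rot: [0.707, -0.707, -0.019, 0.019]
contact_force: [-0.6, 0.2, -3.1]
gripper_width: 0.34
```

Request:
{"api": "play_rows", "payload": {
  "slide": [
    [0, 0.06, 0],
    [0, 0, 0]
  ],
  "yaw": [0, 0],
  "grip": [1, 1]
}}

```text
time: 28.5
tool_pos: [0.4714, -0.3191, 0.0293]
tool_rot: [0.707, -0.707, -0.019, 0.019]
contact_force: [-0.9, 0.9, -0.1]
gripper_width: 0.34
```

Request:
{"api": "play_rows", "payload": {
  "slide": [
    [0, 0, 0],
    [0, 0, 0],
    [0, 0, 0],
    [0, 0, 0],
    [0, -0.5, 0],
    [0, -1, 0],
    [0, -2, 0],
    [0, -3, 0],
    [0, -3, 0],
    [0, -3, 0],
    [0, -3, 0],
    [0, -3, 0]
  ],
  "yaw": [0, 0, 0, 0, 0, 0, 0, 0, 0, 0, 0, 0],
  "grip": [0.3, 0, -0.2, -0.2, -0.2, -0.2, -0.2, -0.2, -0.2, -0.2, -0.2, -0.2]
}}

```text
time: 29.7
tool_pos: [0.4714, -0.3191, 0.2164]
tool_rot: [-0.706, 0.707, 0.019, -0.019]
contact_force: [0.6, -0.3, 0.3]
gripper_width: 0.6
```

```bash
python3 - <<'E'
from h import *
s=st(); grab("wrist","w15"); f=grab("top","t15"); grab("scene","s15")
E
```

```text
t 29.70 p [ 0.4714 -0.3191  0.2164] w 0.600 F [ 0.6 -0.3  0.3]
toolx [0.999 0.054 0.001] y [ 0.001 -0.001 -1.   ] z [-0.054  0.999 -0.001]
```

View pics/w15.png

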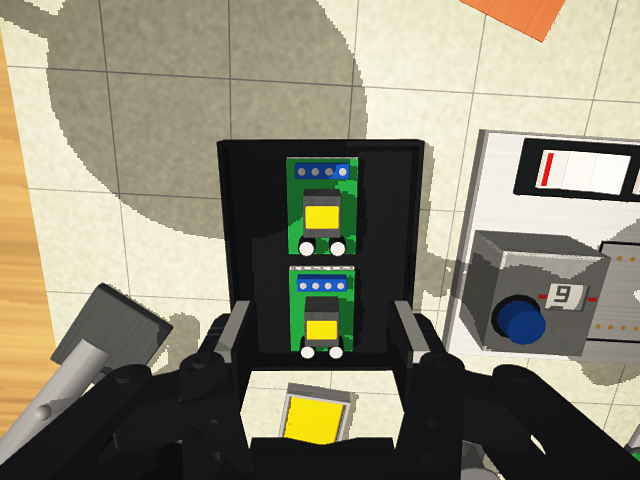

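View pics/t15.png

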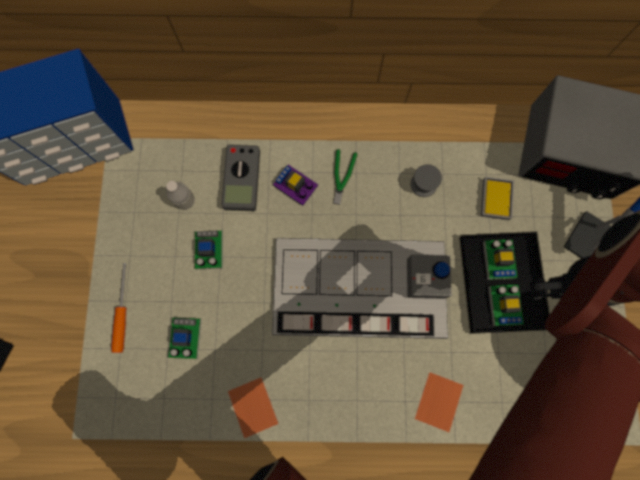

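Request:
{"api": "play_rows", "payload": {
  "slide": [
    [0.4, 0, 2.5],
    [0.6, 0, 4],
    [0.6, 0, 4],
    [0.6, 0, 4],
    [0.6, 0, 4],
    [0.6, 0, 4],
    [0.6, 0, 4],
    [0.6, 0, 4],
    [0.6, 0, 4],
    [0.6, 0, 4],
    [0.6, 0, 4],
    [0.6, 0, 4]
  ],
  "yaw": [3.0, 0, 0, 0, 0, 0, 0, 0, 0, 0, 0, 0],
  "grip": [-0.3, -0.3, -0.3, -0.3, -0.3, -0.3, -0.3, -0.3, -0.3, -0.3, -0.3, -0.3]
}}

```text
time: 31.05
tool_pos: [0.5385, 0.1478, 0.2125]
tool_rot: [-0.707, 0.707, -0.0, -0.001]
contact_force: [0.1, -0.2, -0.0]
gripper_width: 0.648
```

Request:
{"api": "play_rows", "payload": {
  "slide": [
    [0.6, 0, 4],
    [0.6, 0, 4],
    [0.6, 0, 4],
    [0.6, 0, 3.5],
    [0.6, 0, 2.5],
    [0, 0, 0],
    [0, 0, 0]
  ],
  "yaw": [0, 0, 0, 0, 0, 0, 0],
  "grip": [-0.3, -0.3, -0.3, -0.3, -0.3, -0.3, -0.3]
}}

```text
time: 31.75
tool_pos: [0.5683, 0.3261, 0.2124]
tool_rot: [-0.707, 0.708, 0.0, -0.002]
contact_force: [0.2, -0.8, -0.2]
gripper_width: 0.651
```

```bash
python3 - <<'E'
from h import *
s=st(); f=grab("wrist","w16"); boards(f,.012)
E
```

```text
t 31.75 p [0.5683 0.3261 0.2124] w 0.651 F [ 0.2 -0.8 -0.2]
toolx [ 1.     0.002 -0.002] y [-0.002 -0.001 -1.   ] z [-0.002  1.    -0.001]
board px [332   0  82  41] ctr [424.2 363.8] size [26.6 59.6] ang 0.1
board px [284 179  73  95] ctr [585.  326.1] size [82.9 59.4] ang 3.3
board px [ 10 363  47  77] ctr [773.5  35.3] size [43.6 99.4] ang 72.9
```

View pics/w16.png

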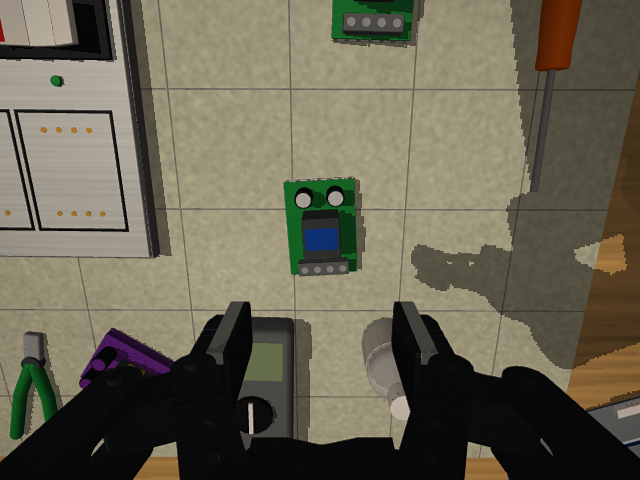

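```bash
python3 - <<'E'
from h import *
f=grab("top"); print(ray(f,(182,200),.02).round(3), ray(f,(240,208),.034).round(3))
s=st(); R=rot(s).as_matrix(); A=Ro.from_euler('z',3.2,degrees=True).as_matrix()@R
print((A.T@(np.array([.585,.326,.028])-s["tool_pos"])*100).round(2))
E
```

```text
[0.695 0.388 0.02 ] [0.673 0.255 0.034]
t 31.85 p [0.5686 0.3252 0.213 ] w 0.650 F [0.2 0.3 0.4]
toolx [ 1.     0.001 -0.001] y [-0.001 -0.001 -1.   ] z [-0.001  1.    -0.001]
[ 1.67 18.5  -0.  ]
```

Request:
{"api": "play_rows", "payload": {
  "slide": [
    [0, 0, 0],
    [0.9, 1, 0],
    [0.8, 3, 0],
    [0, 3, 0],
    [0, 3, 0],
    [0, 3, 0],
    [0, 2.5, 0],
    [0, 1.3, 0],
    [0, 0.7, 0],
    [0, 0.5, 0],
    [0, 0, 0],
    [0, 0, 0]
  ],
  "yaw": [-3.2, 0, 0, 0, 0, 0, 0, 0, 0, 0, 0, 0],
  "grip": [-0.3, -0.3, -0.3, -0.3, -0.3, -0.3, -0.3, -0.3, -0.3, -0.3, -0.3, -0.3]
}}

```text
time: 33.05
tool_pos: [0.5869, 0.3276, 0.0353]
tool_rot: [0.707, -0.707, -0.021, 0.019]
contact_force: [0.3, -0.3, 0.5]
gripper_width: 0.65
```

```bash
python3 - <<'E'
from h import *
s=st(); f=grab("wrist","w17")
E
```

```text
t 33.05 p [0.5869 0.3276 0.0353] w 0.650 F [ 0.3 -0.3  0.5]
toolx [0.998 0.057 0.002] y [ 0.002  0.001 -1.   ] z [-0.057  0.998  0.001]
```

View pics/w17.png

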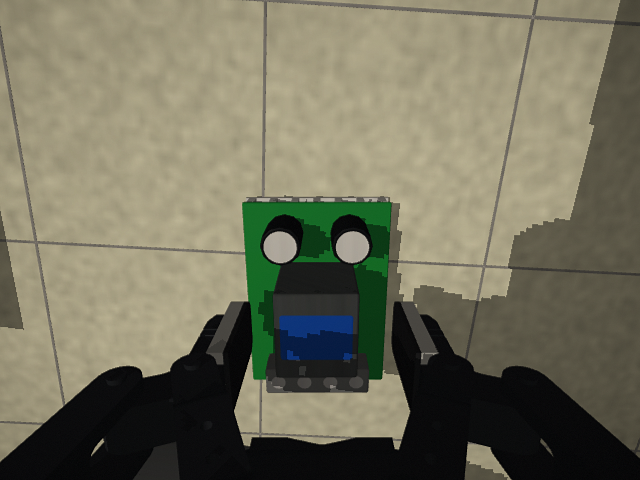

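Request:
{"api": "play_rows", "payload": {
  "slide": [
    [0, 0.5, -0.15],
    [0, 0.45, 0],
    [0, 0, 0],
    [0, 0, 0],
    [0, 0, 0],
    [0, 0, 0],
    [0, 0, 0],
    [0, 0, 0],
    [0, 0, 0]
  ],
  "yaw": [0, 0, 0, 0, 0, 0, 0, 0, 0],
  "grip": [-0.3, -0.3, -0.3, 1, 1, 1, 1, 1, 1]
}}

```text
time: 34.0
tool_pos: [0.5863, 0.3258, 0.0246]
tool_rot: [0.707, -0.707, -0.02, 0.02]
contact_force: [1.3, 1.2, 0.5]
gripper_width: 0.345
```

Request:
{"api": "play_rows", "payload": {
  "slide": [
    [0, -0.5, 0],
    [0, -0.5, 0],
    [0, -1, 0],
    [0, -1.5, 0],
    [0, -2, 0],
    [0, -2.5, 0],
    [0, -2.5, 0],
    [0, -2.5, 0],
    [0, -2.5, 0],
    [0, -1, 0],
    [0, 0, 0]
  ],
  "yaw": [0, 0, 0, 0, 0, 0, 0, 0, 0, 0, 3.6],
  "grip": [1, 1, 1, 1, 1, 1, 1, 1, 1, 1, 1]
}}

```text
time: 35.1
tool_pos: [0.5874, 0.3263, 0.1933]
tool_rot: [0.708, -0.706, 0.001, -0.004]
contact_force: [0.5, 0.4, -2.2]
gripper_width: 0.338
```

```bash
python3 - <<'E'
from h import *
s=st(); R=rot(s).as_matrix(); print("to bay b, cm tool:", (R.T@(np.array([.536,.0435,.2])-s["tool_pos"])*100).round(2)); grab("wrist","w18")
E
```

```text
t 35.10 p [0.5874 0.3263 0.1933] w 0.338 F [ 0.5  0.4 -2.2]
toolx [ 1.    -0.007  0.005] y [ 0.005  0.002 -1.   ] z [0.007 1.    0.002]
to bay b, cm tool: [ -4.94  -0.76 -28.32]
```

View pics/w18.png

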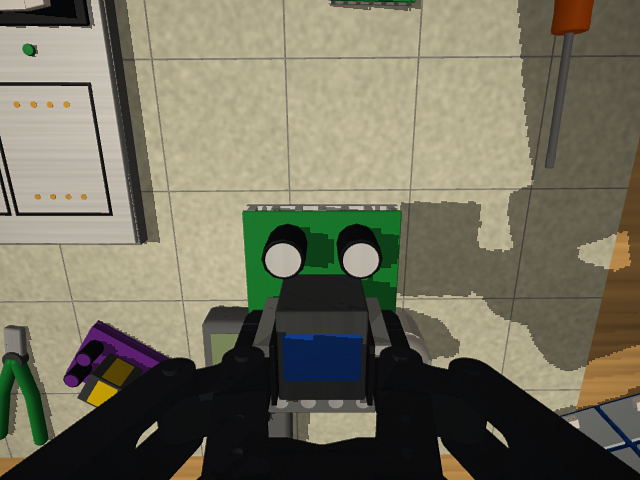

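Request:
{"api": "play_rows", "payload": {
  "slide": [
    [-0.5, 0, -2],
    [-0.6, 0, -3.5],
    [-0.6, 0, -3.5],
    [-0.6, 0, -3.5],
    [-0.6, 0, -3.5],
    [-0.6, 0, -3.5],
    [-0.6, 0, -3.5],
    [-0.6, 0, -3.3],
    [-0.3, 0, -2],
    [0, 0, 0],
    [0, 0, 0]
  ],
  "yaw": [0, 0, 0, 0, 0, 0, 0, 0, 0, 0, 0],
  "grip": [1, 1, 1, 1, 1, 1, 1, 1, 1, 1, 1]
}}

```text
time: 36.25
tool_pos: [0.5342, 0.043, 0.1891]
tool_rot: [0.707, -0.707, 0.002, -0.002]
contact_force: [-0.6, 0.5, -3.0]
gripper_width: 0.341
```

```bash
python3 - <<'E'
from h import *
s=st(); R=rot(s).as_matrix(); print("to bay b, cm tool:", (R.T@(np.array([.536,.0435,.07])-s["tool_pos"])*100).round(2)); grab("wrist","w19")
E
```

```text
t 36.25 p [0.5342 0.043  0.1891] w 0.341 F [-0.6  0.5 -3. ]
toolx [ 1.    -0.006 -0.001] y [-0.001  0.001 -1.   ] z [0.006 1.    0.001]
to bay b, cm tool: [ 0.18 11.91  0.04]
```

View pics/w19.png

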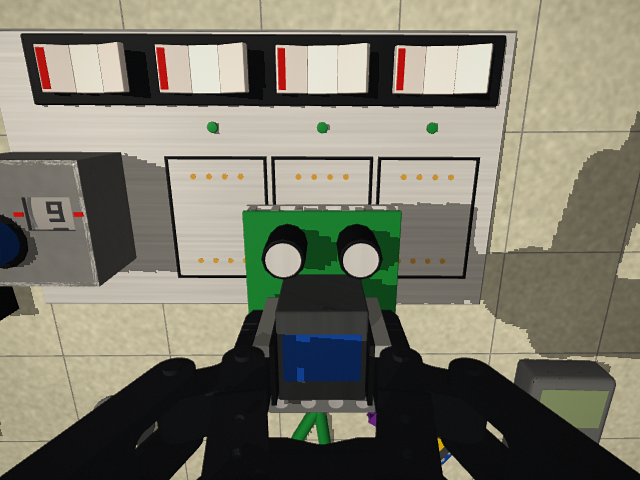

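Request:
{"api": "play_rows", "payload": {
  "slide": [
    [0.15, 2, 0],
    [0, 3, 0],
    [0, 3, 0],
    [0, 2, 0],
    [0, 1.3, 0],
    [0, 0.8, 0],
    [0, 0.4, 0],
    [0, 0, 0],
    [0, 0, 0]
  ],
  "yaw": [0, 0, 0, 0, 0, 0, 0, 0, 0],
  "grip": [1, 1, 1, 1, 1, 1, 1, 1, 1]
}}

```text
time: 37.2
tool_pos: [0.537, 0.043, 0.0656]
tool_rot: [-0.707, 0.707, -0.001, 0.003]
contact_force: [-0.1, -0.0, -2.4]
gripper_width: 0.339
```

```bash
python3 - <<'E'
from h import *
s=st(); grab("wrist","w20")
E
```

```text
t 37.20 p [0.537  0.043  0.0656] w 0.339 F [-0.1 -0.  -2.4]
toolx [ 1.    -0.005  0.002] y [ 0.002 -0.    -1.   ] z [ 0.005  1.    -0.   ]
```

View pics/w20.png

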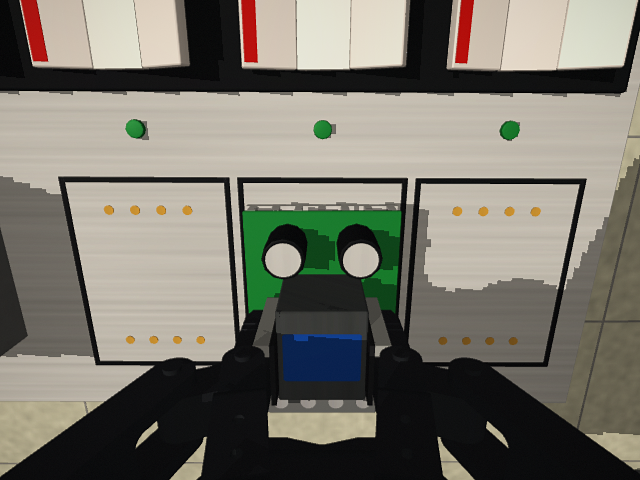

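Request:
{"api": "play_rows", "payload": {
  "slide": [
    [0, 0.7, 0],
    [0, 0.5, 0],
    [0, 0.3, 0],
    [0, 0.2, 0],
    [0, 0.1, 0],
    [0, 0.1, 0],
    [0, 0, 0],
    [0, 0, 0]
  ],
  "yaw": [0, 0, 0, 0, 0, 0, 0, 0],
  "grip": [1, 1, 1, 1, 1, 1, 1, 1]
}}

```text
time: 38.05
tool_pos: [0.5362, 0.043, 0.0456]
tool_rot: [-0.707, 0.707, -0.002, 0.002]
contact_force: [-0.5, -0.2, -1.6]
gripper_width: 0.342
```

Request:
{"api": "play_rows", "payload": {
  "slide": [
    [0, 0.1, 0],
    [0, 0, 0]
  ],
  "yaw": [0, 0],
  "grip": [1, 1]
}}

```text
time: 38.25
tool_pos: [0.5362, 0.043, 0.0445]
tool_rot: [-0.707, 0.707, -0.002, 0.002]
contact_force: [1.5, 0.5, -2.7]
gripper_width: 0.342
```

Request:
{"api": "play_rows", "payload": {
  "slide": [
    [0, 0.06, 0],
    [0, 0, 0]
  ],
  "yaw": [0, 0],
  "grip": [1, 1]
}}

```text
time: 38.45
tool_pos: [0.5362, 0.043, 0.0445]
tool_rot: [-0.707, 0.707, -0.002, 0.002]
contact_force: [-4.3, 0.4, 4.0]
gripper_width: 0.337
```

Contact at the expected height; release and back off.

Request:
{"api": "play_rows", "payload": {
  "slide": [
    [0, -0.03, 0],
    [0, 0, 0],
    [0, 0, 0],
    [0, 0, 0],
    [0, -0.5, 0],
    [0, -1, 0],
    [0, -2, 0],
    [0, -3, 0],
    [0, -3, 0],
    [0, -3, 0],
    [0, -3, 0],
    [0, 0, 0]
  ],
  "yaw": [0, 0, 0, 0, 0, 0, 0, 0, 0, 0, 0, 0],
  "grip": [0.3, 0, -0.2, -0.2, -0.2, -0.2, -0.2, -0.2, -0.2, -0.2, -0.2, -0.2]
}}

```text
time: 39.65
tool_pos: [0.5392, 0.0429, 0.2061]
tool_rot: [-0.707, 0.707, 0.002, 0.006]
contact_force: [0.9, 0.2, 0.4]
gripper_width: 0.6
```

```bash
python3 - <<'E'
from h import *
s=st(); f=grab("wrist","w21"); boards(f,.032); f=grab("top"); boards(f,.012,150); boards(f,.032,150)
E
```

```text
t 39.65 p [0.5392 0.0429 0.2061] w 0.600 F [0.9 0.2 0.4]
toolx [ 1.    -0.005  0.011] y [ 0.011 -0.001 -1.   ] z [ 0.005  1.    -0.001]
board px [283 156  79 103] ctr [535.7  43.8] size [59.3 82.5] ang 89.7
board px [287 389  44  56] ctr [738.1  35.6] size [40.9 62.3] ang 75.0
board px [486 239  32  39] ctr [ 571.7 -317.4] size [86.3 60.5] ang 2.9
board px [324 258  26  31] ctr [535.4  41.8] size [56.  62.9] ang 86.1
board px [491 284  33  43] ctr [ 470.1 -322.5] size [89.  61.1] ang 2.2
board px [170 319  29  39] ctr [394.2 363.7] size [55.5 79.4] ang 88.9
board px [486 239  32  39] ctr [ 567.8 -309.7] size [84.6 59.3] ang 2.9
board px [324 258  26  31] ctr [532.1  42.5] size [54.9 61.7] ang 86.1
board px [491 284  33  43] ctr [ 468.1 -314.7] size [87.2 59.9] ang 2.2
board px [170 319  29  39] ctr [393.8 358.2] size [54.4 77.9] ang 88.9
```

View pics/w21.png

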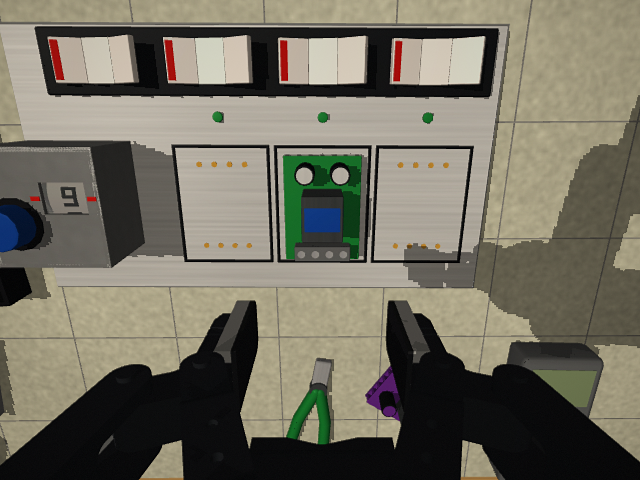

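Request:
{"api": "play_rows", "payload": {
  "slide": [
    [-0.5, 0, 2],
    [-1.5, 0, 3.2],
    [-1.5, 0, 3.2],
    [-1.5, 0, 3.2],
    [-1.5, 0, 3.2],
    [-1.5, 0, 3.2],
    [-1.5, 0, 3.2],
    [-1.5, 0, 3.2],
    [-1.5, 0, 3.2],
    [-1.5, 0, 3],
    [-0.7, 0, 1.4],
    [0, 0, 0]
  ],
  "yaw": [0, 0, 0, 0, 0, 0, 0, 0, 0, 0, 0, 0],
  "grip": [-0.3, -0.3, -0.3, -0.3, -0.3, -0.3, -0.3, -0.3, -0.3, -0.3, -0.3, -0.3]
}}

```text
time: 40.95
tool_pos: [0.3894, 0.3645, 0.1977]
tool_rot: [-0.707, 0.708, -0.002, 0.0]
contact_force: [-0.3, -0.3, -0.5]
gripper_width: 0.657
```

Request:
{"api": "play_rows", "payload": {
  "slide": [
    [0, 0, 0],
    [0, 0, 0]
  ],
  "yaw": [0, 0],
  "grip": [-0.3, -0.3]
}}

```text
time: 41.15
tool_pos: [0.3912, 0.3627, 0.1987]
tool_rot: [-0.707, 0.707, -0.003, 0.002]
contact_force: [-0.4, -0.3, 0.2]
gripper_width: 0.652
```

```bash
python3 - <<'E'
from h import *
s=st(); f=grab("wrist","w22"); boards(f,.012)
E
```

```text
t 41.15 p [0.3912 0.3627 0.1987] w 0.652 F [-0.4 -0.3  0.2]
toolx [ 1.    -0.007 -0.   ] y [-0.    -0.001 -1.   ] z [ 0.007  1.    -0.001]
board px [287 164  75 100] ctr [394.1 364.5] size [59.3 83.4] ang 88.5
```

View pics/w22.png

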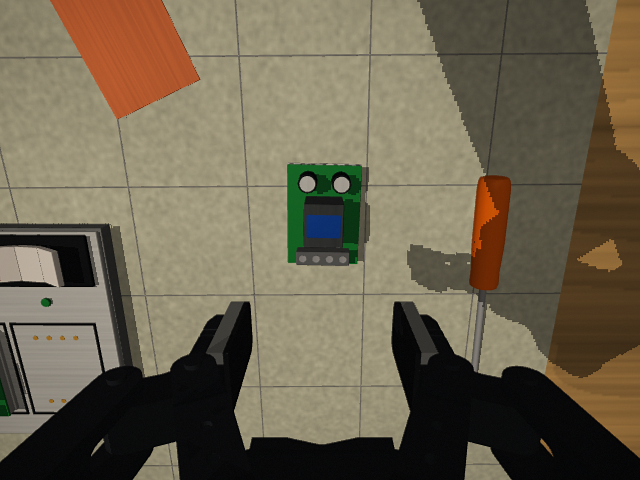

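Request:
{"api": "play_rows", "payload": {
  "slide": [
    [0.3, 1, 0.18],
    [0, 3, 0],
    [0, 3, 0],
    [0, 3, 0],
    [0, 2.7, 0],
    [0, 1.5, 0],
    [0, 1, 0],
    [0, 0.6, 0],
    [0, 0.4, 0],
    [0, 0, 0],
    [0, 0, 0]
  ],
  "yaw": [1.1, 0, 0, 0, 0, 0, 0, 0, 0, 0, 0],
  "grip": [-0.3, -0.3, -0.3, -0.3, -0.3, -0.3, -0.3, -0.3, -0.3, -0.3, -0.3]
}}

```text
time: 42.3
tool_pos: [0.3944, 0.3661, 0.0381]
tool_rot: [0.707, -0.707, 0.008, -0.009]
contact_force: [0.1, -0.2, 0.5]
gripper_width: 0.649
```

```bash
python3 - <<'E'
from h import *
s=st(); f=grab("wrist","w23")
E
```

```text
t 42.30 p [0.3944 0.3661 0.0381] w 0.649 F [ 0.1 -0.2  0.5]
toolx [ 1.    -0.025  0.001] y [ 0.001  0.001 -1.   ] z [0.025 1.    0.001]
```

View pics/w23.png

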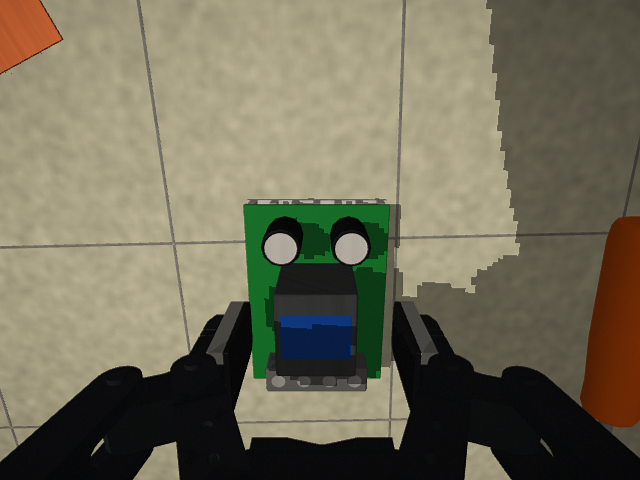

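Request:
{"api": "play_rows", "payload": {
  "slide": [
    [0, 0.6, -0.16],
    [0, 0.45, 0],
    [0, 0.2, 0],
    [0, 0, 0],
    [0, 0, 0],
    [0, 0, 0],
    [0, 0, 0],
    [0, 0, 0],
    [0, 0, 0],
    [0, 0, 0]
  ],
  "yaw": [0, 0, 0, 0, 0, 0, 0, 0, 0, 0],
  "grip": [-0.3, -0.3, -0.3, -0.3, 1, 1, 1, 1, 1, 1]
}}

```text
time: 43.35
tool_pos: [0.394, 0.3642, 0.0249]
tool_rot: [0.707, -0.707, 0.008, -0.009]
contact_force: [-0.1, 0.9, 1.0]
gripper_width: 0.338
```

Request:
{"api": "play_rows", "payload": {
  "slide": [
    [0, -0.5, 0],
    [0, -0.5, 0],
    [0, -1, 0],
    [0, -1.5, 0],
    [0, -2, 0],
    [0, -2.5, 0],
    [0, -2.5, 0],
    [0, -2.5, 0],
    [0, -2.5, 0],
    [0, -1, 0],
    [0, 0, 0],
    [0, 0, 0]
  ],
  "yaw": [0, 0, 0, 0, 0, 0, 0, 0, 0, 0, -1.0, 0],
  "grip": [1, 1, 1, 1, 1, 1, 1, 1, 1, 1, 1, 1]
}}

```text
time: 44.55
tool_pos: [0.3933, 0.3637, 0.1889]
tool_rot: [-0.707, 0.707, -0.003, 0.002]
contact_force: [-0.9, -0.4, -1.7]
gripper_width: 0.342
```

```bash
python3 - <<'E'
from h import *
s=st(); R=rot(s).as_matrix(); print("to bay a, cm tool:", (R.T@(np.array([.5365,.1237,.19])-s["tool_pos"])*100).round(2)); grab("wrist","w24")
E
```

```text
t 44.55 p [0.3933 0.3637 0.1889] w 0.342 F [-0.9 -0.4 -1.7]
toolx [ 1.    -0.007 -0.001] y [-0.001 -0.001 -1.   ] z [ 0.007  1.    -0.001]
to bay a, cm tool: [ 14.48  -0.11 -23.9 ]
```

View pics/w24.png

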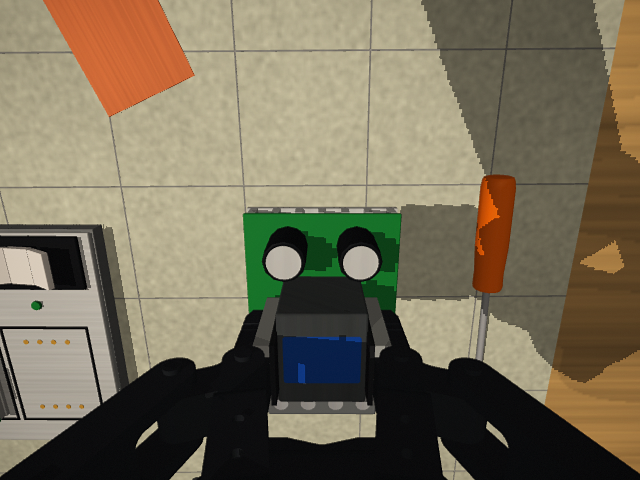

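Request:
{"api": "play_rows", "payload": {
  "slide": [
    [0.8, 0, -1.5],
    [1.7, 0, -2.8],
    [1.7, 0, -2.8],
    [1.7, 0, -2.8],
    [1.7, 0, -2.8],
    [1.7, 0, -2.8],
    [1.7, 0, -2.8],
    [1.7, 0, -2.8],
    [1.3, 0, -2],
    [0.45, 0, -0.8],
    [0, 0, 0],
    [0, 0, 0]
  ],
  "yaw": [0, 0, 0, 0, 0, 0, 0, 0, 0, 0, 0, 0],
  "grip": [1, 1, 1, 1, 1, 1, 1, 1, 1, 1, 1, 1]
}}

```text
time: 45.8
tool_pos: [0.5357, 0.1245, 0.1885]
tool_rot: [0.707, -0.707, 0.003, -0.002]
contact_force: [-0.3, -0.7, -1.2]
gripper_width: 0.341
```

```bash
python3 - <<'E'
from h import *
s=st(); R=rot(s).as_matrix(); print("to bay a, cm tool:", (R.T@(np.array([.5365,.1237,.065])-s["tool_pos"])*100).round(2)); grab("wrist","w25")
E
```

```text
t 45.80 p [0.5357 0.1245 0.1885] w 0.341 F [-0.3 -0.7 -1.2]
toolx [ 1.    -0.007 -0.002] y [-0.002  0.    -1.   ] z [0.007 1.    0.   ]
to bay a, cm tool: [ 0.11 12.35 -0.08]
```

View pics/w25.png

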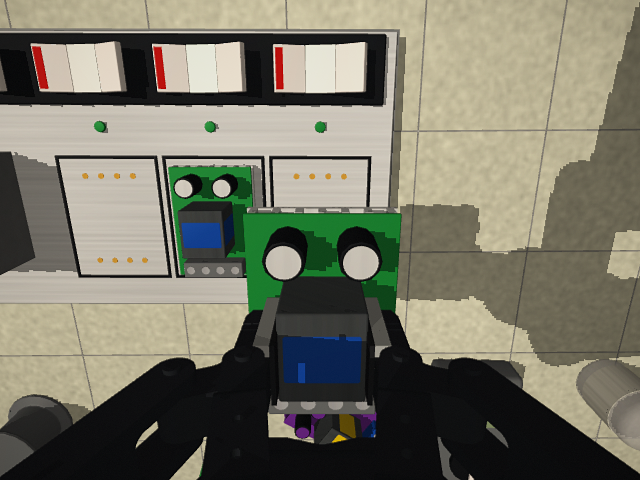

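Request:
{"api": "play_rows", "payload": {
  "slide": [
    [0.1, 2, -0.07],
    [0, 3, 0],
    [0, 3, 0],
    [0, 2, 0],
    [0, 1.3, 0],
    [0, 0.8, 0],
    [0, 0.3, 0],
    [0, 0, 0],
    [0, 0, 0]
  ],
  "yaw": [0, 0, 0, 0, 0, 0, 0, 0, 0],
  "grip": [1, 1, 1, 1, 1, 1, 1, 1, 1]
}}

```text
time: 46.75
tool_pos: [0.5384, 0.1234, 0.0669]
tool_rot: [0.707, -0.707, 0.002, -0.003]
contact_force: [-0.3, 0.3, -3.2]
gripper_width: 0.339
```

```bash
python3 - <<'E'
from h import *
s=st(); grab("wrist","w26")
E
```

```text
t 46.75 p [0.5384 0.1234 0.0669] w 0.339 F [-0.3  0.3 -3.2]
toolx [ 1.    -0.007  0.002] y [ 0.002  0.    -1.   ] z [0.007 1.    0.   ]
```

View pics/w26.png

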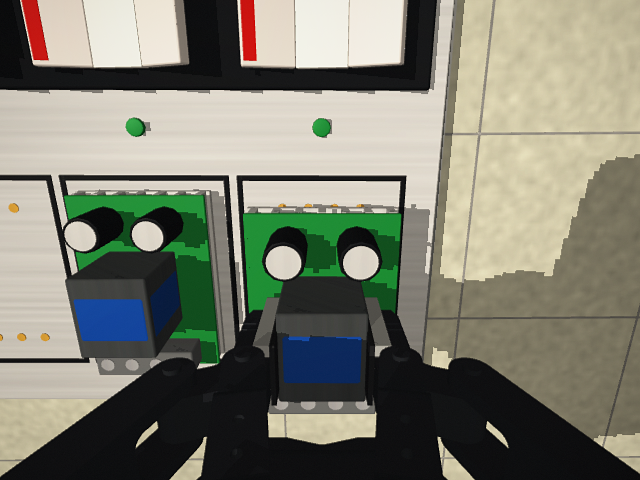

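Request:
{"api": "play_rows", "payload": {
  "slide": [
    [-0.08, 0.7, 0],
    [0, 0.5, 0],
    [0, 0.4, 0],
    [0, 0.3, 0],
    [0, 0.1, 0],
    [0, 0.1, 0],
    [0, 0, 0],
    [0, 0, 0]
  ],
  "yaw": [0, 0, 0, 0, 0, 0, 0, 0],
  "grip": [1, 1, 1, 1, 1, 1, 1, 1]
}}

```text
time: 47.6
tool_pos: [0.537, 0.1233, 0.045]
tool_rot: [0.707, -0.707, 0.002, -0.003]
contact_force: [-0.4, -1.0, -0.1]
gripper_width: 0.339
```

Request:
{"api": "play_rows", "payload": {
  "slide": [
    [0, 0.08, 0],
    [0, 0, 0]
  ],
  "yaw": [0, 0],
  "grip": [1, 1]
}}

```text
time: 47.8
tool_pos: [0.537, 0.1233, 0.0449]
tool_rot: [-0.707, 0.707, -0.002, 0.003]
contact_force: [-4.4, -0.1, 5.8]
gripper_width: 0.338
```

Request:
{"api": "play_rows", "payload": {
  "slide": [
    [0, 0.06, 0],
    [0, 0, 0]
  ],
  "yaw": [0, 0],
  "grip": [1, 1]
}}

```text
time: 48.0
tool_pos: [0.537, 0.1233, 0.0449]
tool_rot: [-0.707, 0.707, -0.003, 0.002]
contact_force: [-5.9, -1.5, 9.0]
gripper_width: 0.339
```

Request:
{"api": "play_rows", "payload": {
  "slide": [
    [0, -0.08, 0],
    [0, 0, 0],
    [0, 0, 0],
    [0, 0, 0],
    [0, -0.5, 0],
    [0, -1, 0],
    [0, -2, 0],
    [0, -3, 0],
    [0, -3, 0],
    [0, -3, 0],
    [0, -3, 0],
    [0, 0, 0]
  ],
  "yaw": [0, 0, 0, 0, 0, 0, 0, 0, 0, 0, 0, 0],
  "grip": [0.3, 0, -0.2, -0.2, -0.2, -0.2, -0.2, -0.2, -0.2, -0.2, -0.2, -0.2]
}}

```text
time: 49.2
tool_pos: [0.5399, 0.1236, 0.2059]
tool_rot: [0.707, -0.707, -0.001, -0.006]
contact_force: [0.3, 0.1, 0.0]
gripper_width: 0.604
```

Request:
{"api": "play_rows", "payload": {
  "slide": [
    [0, 0, 0],
    [0, 0, 0]
  ],
  "yaw": [0, 0],
  "grip": [1, 1]
}}

```text
time: 49.4
tool_pos: [0.536, 0.1232, 0.1979]
tool_rot: [-0.707, 0.707, -0.003, 0.002]
contact_force: [-0.3, -0.1, -0.1]
gripper_width: 0.265
```

```bash
python3 - <<'E'
from h import *
s=st(); f=grab("wrist","w27"); boards(f,.032)
R=rot(s).as_matrix(); print("to button, cm tool:", (R.T@(np.array([.5335,-.166,.2])-s["tool_pos"])*100).round(2))
E
```

```text
t 49.40 p [0.536  0.1232 0.1979] w 0.265 F [-0.3 -0.1 -0.1]
toolx [ 1.    -0.007 -0.002] y [-0.002 -0.    -1.   ] z [ 0.007  1.    -0.   ]
board px [175 165  85 105] ctr [535.8  44.2] size [59.5 83. ] ang 89.7
board px [283 167  79 105] ctr [538.  124.1] size [59.4 83.2] ang 89.5
to button, cm tool: [ -0.05  -0.21 -28.92]
```

View pics/w27.png

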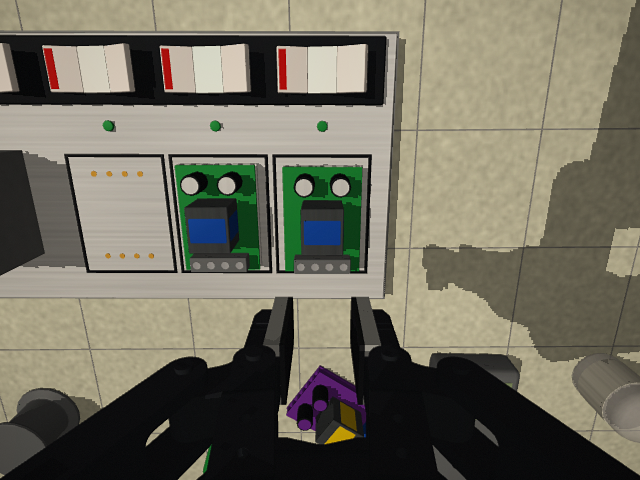

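Request:
{"api": "play_rows", "payload": {
  "slide": [
    [0, 0, -2],
    [0, 0, -3.5],
    [0, 0, -3.5],
    [0, 0, -3.5],
    [0, 0, -3.5],
    [0, 0, -3.5],
    [0, 0, -3.5],
    [0, 0, -3],
    [0, 0, 0],
    [0, 0, 0],
    [0, 0, 0]
  ],
  "yaw": [0, 0, 0, 0, 0, 0, 0, 0, 0, 0, 0],
  "grip": [1, 1, 1, 1, 1, 1, 1, 1, 1, 1, 1]
}}

```text
time: 50.55
tool_pos: [0.5345, -0.1358, 0.198]
tool_rot: [0.707, -0.707, 0.003, -0.002]
contact_force: [0.3, 0.2, 0.0]
gripper_width: 0.001
```

```bash
python3 - <<'E'
from h import *
s=st(); f=grab("wrist","w28"); 
for n in("wrist","top"):
    f=grab(n); hsv=cv2.cvtColor(f["image"],cv2.COLOR_RGB2HSV)
    m=cv2.inRange(hsv,(105,150,60),(125,255,255)); k,l,a,c=cv2.connectedComponentsWithStats(m)
    for i in range(1,k):
        if a[i,4]>80: print(n,c[i].round(1),a[i],(ray(f,c[i],.092)*1000).round(1))
E
```

```text
t 50.55 p [ 0.5345 -0.1358  0.198 ] w 0.001 F [0.3 0.2 0. ]
toolx [ 1.    -0.006 -0.002] y [-0.002  0.001 -1.   ] z [0.006 1.    0.001]
wrist [61.5 87.9] [ 29  78  64  21 824] [ 442.8 -280.    92. ]
wrist [543.3 224.1] [532 209  24  32 494] [523.7   3.1  92. ]
wrist [ 97.3 220.5] [ 64 211  65  21 812] [ 519.6 -273.6   92. ]
wrist [272.9 238.8] [ 250  215   46   49 1739] [ 532.2 -165.3   92. ]
wrist [576.3 229.9] [556 218  42  25 919] [527.5  24.2  92. ]
top [55.3 94.9] [   0   50  132   99 7164] [908.4 659.3  92. ]
top [298.  267.6] [293 264  12   8  88] [532.4 122.9  92. ]
top [337.4 268.6] [331 265  13   8  95] [531.   43.9  92. ]
```

View pics/w28.png

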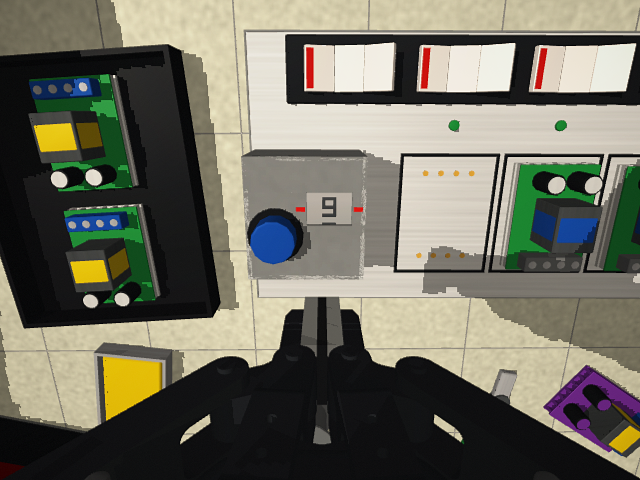

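Request:
{"api": "play_rows", "payload": {
  "slide": [
    [0, 0, -1.5],
    [0, 1, -1.4],
    [0, 2, 0],
    [0, 2, 0],
    [0, 2, 0],
    [0, 1, 0],
    [0, 0.7, 0],
    [0, 0, 0],
    [0, 0, 0]
  ],
  "yaw": [0, 0, 0, 0, 0, 0, 0, 0, 0],
  "grip": [1, 1, 1, 1, 1, 1, 1, 1, 1]
}}

```text
time: 51.6
tool_pos: [0.5351, -0.1661, 0.1127]
tool_rot: [-0.707, 0.707, -0.002, 0.003]
contact_force: [0.6, -0.7, 0.0]
gripper_width: 0.0
```

```bash
python3 - <<'E'
from h import *
s=st(); f=grab("wrist","w29"); g=grab("scene"); crop(g["image"],165,150,325,270,5,"s29")
E
```

```text
t 51.60 p [ 0.5351 -0.1661  0.1127] w 0.000 F [ 0.6 -0.7  0. ]
toolx [ 1.    -0.007  0.001] y [ 0.001 -0.001 -1.   ] z [ 0.007  1.    -0.001]
```

View pics/w29.png

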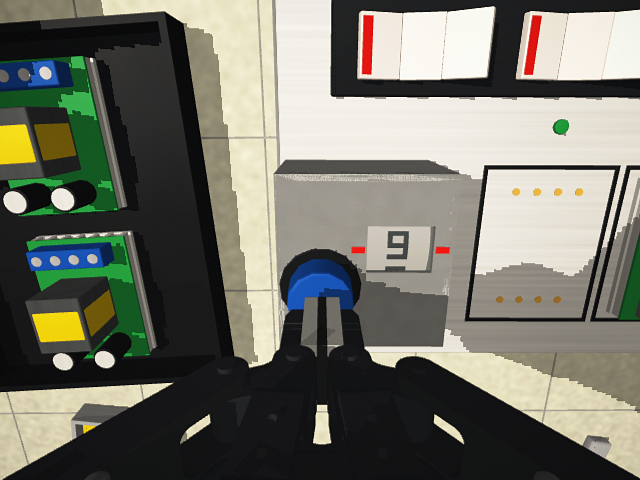

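View pics/s29.png

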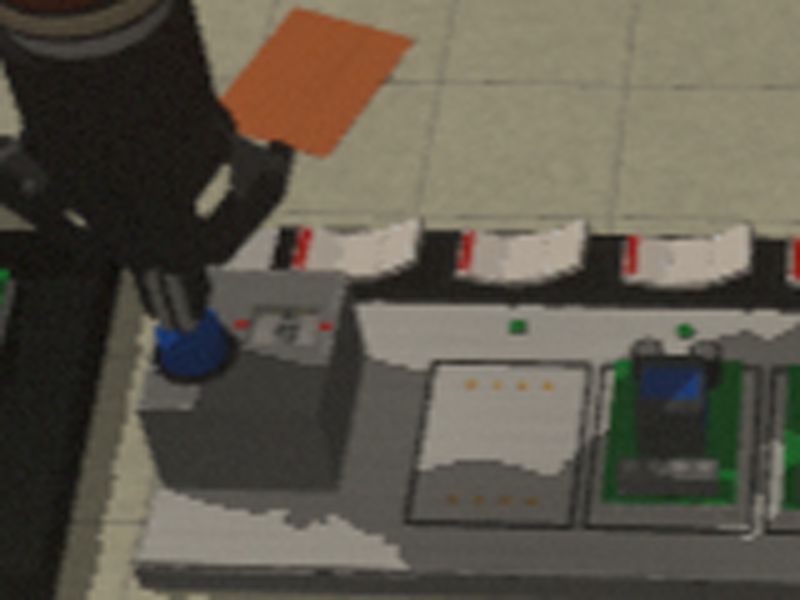

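Request:
{"api": "play_rows", "payload": {
  "slide": [
    [0, 0.3, 0],
    [0, 0.3, 0],
    [0, 0.3, 0],
    [0, 0.3, 0],
    [0, 0.3, 0],
    [0, 0.1, 0],
    [0, 0, 0],
    [0, 0, 0]
  ],
  "yaw": [0, 0, 0, 0, 0, 0, 0, 0],
  "grip": [1, 1, 1, 1, 1, 1, 1, 1]
}}

```text
time: 52.5
tool_pos: [0.5349, -0.1658, 0.0963]
tool_rot: [-0.707, 0.707, -0.002, 0.003]
contact_force: [0.3, 0.6, 3.3]
gripper_width: 0.001
```

Request:
{"api": "play_rows", "payload": {
  "slide": [
    [0, 0.1, 0],
    [0, 0.08, 0],
    [0, 0, 0]
  ],
  "yaw": [0, 0, 0],
  "grip": [1, 1, 1]
}}

```text
time: 52.8
tool_pos: [0.5349, -0.1658, 0.095]
tool_rot: [-0.707, 0.707, -0.002, 0.003]
contact_force: [-1.4, 0.6, 6.2]
gripper_width: 0.002
```

At the stop (6 N). Release and check the drum.

Request:
{"api": "play_rows", "payload": {
  "slide": [
    [0, 0.05, 0],
    [0, 0, 0],
    [0, -0.4, 0],
    [0, -0.5, 0],
    [0, -0.5, 0],
    [0, -0.5, 0],
    [0, 0, 0],
    [0, 0, 0]
  ],
  "yaw": [0, 0, 0, 0, 0, 0, 0, 0],
  "grip": [1, 1, 1, 1, 1, 1, 1, 1]
}}

```text
time: 53.6
tool_pos: [0.5343, -0.1656, 0.1124]
tool_rot: [0.707, -0.707, 0.003, -0.002]
contact_force: [-0.1, 0.1, -0.1]
gripper_width: -0.004
```

```bash
python3 - <<'E'
from h import *
s=st(); f=grab("wrist"); im=cv2.rotate(f["image"][200:300,330:470],cv2.ROTATE_180); cv2.imwrite("pics/d30.png",cv2.resize(im[:,:,::-1],None,fx=4,fy=4))
E
```

```text
t 53.60 p [ 0.5343 -0.1656  0.1124] w -0.004 F [-0.1  0.1 -0.1]
toolx [ 1.    -0.007 -0.001] y [-0.001  0.    -1.   ] z [0.007 1.    0.   ]
```

View pics/d30.png

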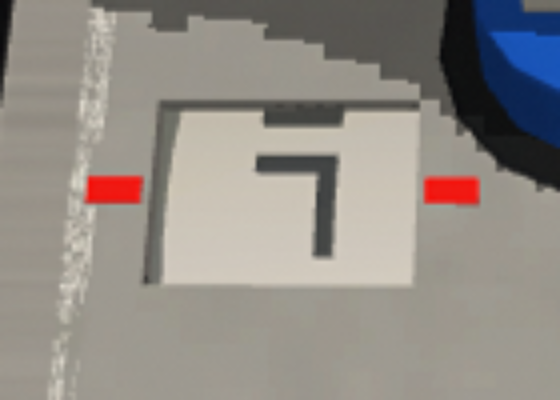

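Now 7 (upright). One more full push.

Request:
{"api": "play_rows", "payload": {
  "slide": [
    [0, 0.4, 0],
    [0, 0.4, 0],
    [0, 0.3, 0],
    [0, 0.3, 0],
    [0, 0.3, 0],
    [0, 0.1, 0],
    [0, 0.1, 0],
    [0, 0, 0]
  ],
  "yaw": [0, 0, 0, 0, 0, 0, 0, 0],
  "grip": [1, 1, 1, 1, 1, 1, 1, 1]
}}

```text
time: 54.45
tool_pos: [0.5346, -0.1657, 0.0949]
tool_rot: [0.707, -0.707, 0.003, -0.002]
contact_force: [-4.9, 2.0, 9.4]
gripper_width: 0.002
```

Request:
{"api": "play_rows", "payload": {
  "slide": [
    [0, 0, 0],
    [0, -0.4, 0],
    [0, -0.5, 0],
    [0, -0.7, 0],
    [0, -2, 0],
    [0, -3, 0],
    [0, -3, 0],
    [-1, -2, 2],
    [-1, 0, 3],
    [-1, 0, 3],
    [0, 0, 0],
    [0, 0, 0]
  ],
  "yaw": [0, 0, 0, 0, 0, 0, 0, 0, 0, 0, 0, 0],
  "grip": [1, 1, 1, 1, 1, 1, 1, 1, 1, 1, 1, 1]
}}

```text
time: 55.65
tool_pos: [0.5052, -0.0853, 0.2098]
tool_rot: [-0.707, 0.707, -0.002, 0.002]
contact_force: [-0.1, 0.1, -0.6]
gripper_width: -0.005
```

```bash
python3 - <<'E'
from h import *
s=st(); f=grab("wrist","w31"); boards(f,.032); g=grab("top","t31"); boards(g,.012,150); g=grab("scene","s31"); crop(g["image"],185,170,365,275,4,"s31c")
E
```

```text
t 55.65 p [ 0.5052 -0.0853  0.2098] w -0.005 F [-0.1  0.1 -0.6]
toolx [ 1.    -0.006  0.001] y [ 0.001 -0.001 -1.   ] z [ 0.006  1.    -0.001]
board px [  0 115  85 108] ctr [ 469.3 -305.9] size [80.  57.4] ang 3.1
board px [436 200  85  97] ctr [536.   43.2] size [60.  83.7] ang 89.7
board px [529 202  92  95] ctr [537.3 122.7] size [59.9 82.1] ang 89.7
board px [ 21 236  90  90] ctr [ 563.6 -301.2] size [80.1 57.4] ang 2.9
board px [335 150  22  40] ctr [772.   29.2] size [46.  92.9] ang 79.9
board px [286 252  27  37] ctr [541.1 124.3] size [79.2 56.2] ang 0.5
board px [324 254  26  37] ctr [537.3  43. ] size [54.3 78.8] ang 89.8
```

View pics/w31.png

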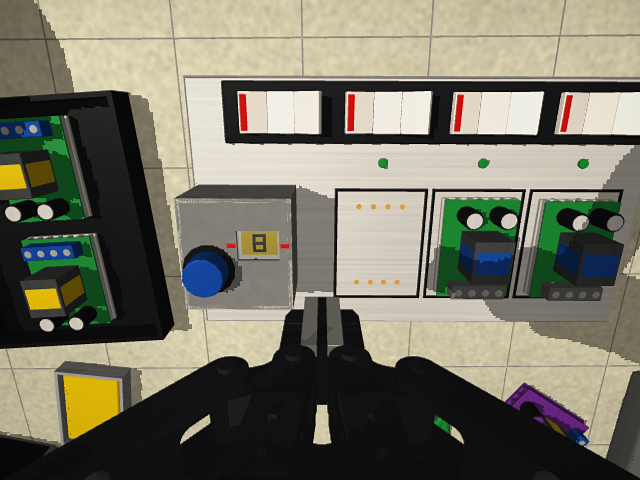

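View pics/t31.png

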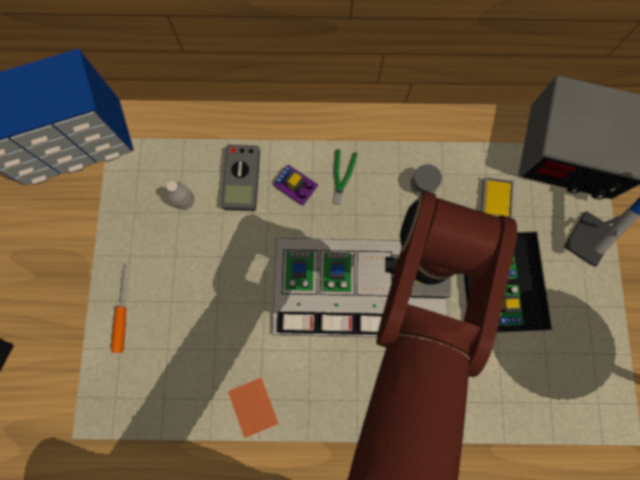

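View pics/s31c.png

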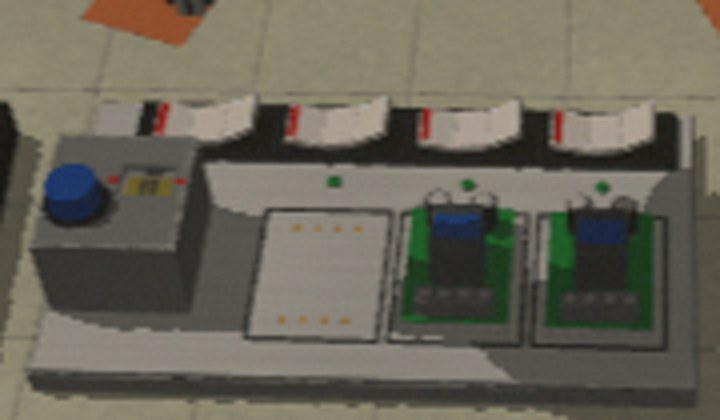

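```bash
python3 - <<'E'
from h import *
f=grab("scene","s32"); s=st(); print(workorder.job_done())
E
```

```text
t 55.85 p [ 0.5054 -0.0863  0.2096] w 0.001 F [ 0.4 -0.2  0.3]
toolx [ 1.    -0.008 -0.   ] y [-0. -0. -1.] z [ 0.008  1.    -0.   ]
the job is handed in; nothing more can be done
None
```

The job was finished in the order asked and handed in at about 56 s, with the gripper clear of everything. No verdict is reported back.

- **Switches:** I swept all four off in one drag with the shut fingertips about 33.5 mm above the bench. In the last pictures every red-striped end is down.
- **Finished modules:** There were two, from the middle and right bays. Both stand in the tray at about 50 mm either side of its centre, and I felt each one touch the floor before letting go.
- **Fresh modules:** There were two. One is in the left bay and one in the middle bay, within about 2 mm of the bay centres and about 1° of square. The right bay is empty.
- **Timer:** It started at 6. I gave it two full pushes, checked that 7 showed after the first, and the 8 on its yellow ground now shows at the red marks.
- **Bystanders:** The purple look-alike and the other things on the bench were not touched. I saw no module knocked aside.

**Disagreements between measurements:**
- The overhead camera and the wrist camera differed by a few millimetres on the rig and tray positions. I went by the wrist camera for the placings.
- In the final overhead picture the left bay's module measures about 4 mm farther in x than the wrist view, using the bench-board height and so slightly off for the raised deck. That is still inside the 7 mm margin.
- The arm hid part of the tray in the final overhead picture, so the last tray check rests on the wrist picture, in which both modules look in place but the near one is cut off by the frame edge.

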